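# Pack, close and send off a tool crate on the despatch slide

## Robot

A 7-joint arm with a two-finger parallel gripper is mounted at the origin on the work surface. World frame = base frame: x ahead of the robot, y to its left, z up, the work surface at z = 0. Lengths are in m, angles in rad, forces in N, time in s.
With the tool pointing down it reaches from about 0.425 to 0.825 m from the base axis. Payload 3.6 kg.
Tool frame: the origin (TCP) lies midway between the tips of the shut fingers; the grasp point (between the pads) lies 19 mm behind it; z points along the fingers, y is the line along which they close (so a half turn about z gives the same grasp; the last joint's range is limited). The gripper opens to 85 mm and grips with 20 to 120 N. Pads are 22 mm wide; open, the fingers measure 114 mm over their backs; the gripper's body (76 mm by 85 mm) begins 54 mm behind the grasp point. The pads swing forward as they close: fully open they stand 13 mm farther back than shut.
Start: joints at [1.125, 0.615, -0.013, 1.423, 0.008, 1.103, -0.04], TCP at [0.265, -0.594, 0.231] pointing down, gripper open.
Joint ranges: [-3.12, 3.12], [-0.3, 2.06], [-1.34, 1.32], [0.26, 2.42], [-1.36, 4.5], [0.01, 1.98], [-2.84, 2.84]. Speed limits (rad/s): [2.79, 2.79, 3.14, 3.14, 3.14, 3.14, 3.14].

## Interface

Orientations are given as a unit quaternion [w, x, y, z].
In Python, from station import read_state, capture, calibration, sign_off, masks_of, pinpoint gives the robot as it stands.
- The arm moves only by the tool step_arm, never from a script. Its argument "deltas" is a list of rows, each a list of 3 entries, a list of its own where there are three numbers: the turn, a rotation vector about the world's x, y, z in degrees, then the shift along the world's x, y, z in m, then the closure, from 0 (fully open) to 1 (shut). A call has 1 to 8 rows; each row is the pose to reach, as a shift and turn from the pose commanded when the call began; what a row does not reach only later rows make up. A row lasts 1/12 s, in which the tool goes at most 41.7 mm and 7.16 degrees, less where a joint would pass 70% of its speed; a pose out of reach is approached as far as the arm can. A call with a gripper value outside its range is refused whole. The fingers move at their own pace and stop on an object; "force" is the grip in N (left out, the last holds). Time passes only in rows, so rows that repeat a pose let the fingers close. It gives the time, the measured TCP pose, the force, the opening and the grip force at its end, in the units of the state.
- read_state(): the state, without advancing time (a new reading comes with each control period).
- capture(name): name is "scene" or "top"; returns (picture, depth): 400x640x3 uint8, blue, green, red; 400x640 float32, m along the optical axis (not along the pixel's ray), 0 where there is no reading.
- calibration(name): a dict with "K" (3x3 intrinsics, pixels), "k1" (the pictures are not rectified: a ray, as slopes to the right and down, at radius r is drawn at 1 + k1 r^2 times it, then the intrinsics apply), "rvec" (rotation vector, rad) and "tvec" (3), from world to camera coordinates, as OpenCV has them. Camera axes: x right, y down, z forward; pixel columns grow to the right and rows downward; lengths in m; the calibration is good to about 2 mm. A picture is of the moment at which its call begins. calibration takes no time and is no camera call.
- sign_off(): hands the job in; it is judged then, once.
Trained networks look in the newest picture that a camera, given by its name, has taken for a name from the list of things; names that differ only in an ending like _2 or _b are one class to them, and where a whole thing is asked for, a point or a joint stands for the part that bears it (a point fixed in the world has none). Each returns a list of dicts, best first, with "score" (0 to 1); they miss things now and then, are a little off and sometimes report something else, mostly with a low value. They report only what shows in the picture. A call takes as long as a camera call. They do not tell look-alikes from the thing itself.
- masks_of(camera, label): "pixels" (400x640 bool, what is visible of it) and "point" ([column, row] in pixels, amid what is visible of it).
- pinpoint(camera, label): "point" ([column, row] in pixels: a listed point, or the origin of a listed thing).
The state is a dict: "clock": time; "joints": joint angles; "qvel": joint speeds; "effort": joint torques, N m; "ee_pos": TCP position; "orientation": TCP orientation; "wrist_force": force on the tool from outside, world axes, zero at the start; "moment": the same for the moment, N m; "opening": finger opening in m; "grip_force": force on a finger pad.
Only numpy, scipy, OpenCV 4.12 (cv2) and the standard library are available. Lean on these libraries where they do the work, as an engineer would, in place of code of your own. Each camera call takes 0.05 s, during which the arm holds its last target. There are 200 camera calls.

## Task

The crate on the rail slide already holds its bottom layer of cartons: lay the separator sheet squarely on them, stack every bit-set case there is on the bench flat on the sheet, lengthways in the two rows either side of its grip strip, then put the lid down squarely between the end boards and turn both red turnbuttons across to hold it. Once it is secured, push the carrier steadily along its rail, without jolting the load, until it sits in the detent of the next station (green), and leave the other things on the bench alone.

Things in the scene. Friction and masses are not known exactly. Their poses are not given: they have to be found in the camera images.
- deck (a point): Centre of the top of the carrier's plywood deck, 144 (x) x 266 (y) mm, 44 mm above the bench; moves with the carrier. y axis: along the rail from the load station (yellow marks) to the next station (green marks); z up; x across the rail, away from the robot. Both long sides are open but for 12 mm lips; a plywood end board 134 mm wide stands at each y end.
- layer (a point): Middle of the top of the bottom layer, 45 mm above the deck, axes as deck: where the middle of the sheet's underside belongs. The layer is three loose cardboard cartons with orange bands, each 126 x 64 x 45 mm, 0.3 kg, side by side on the deck. Up to the ledges the gap between the end boards is 206 mm in y.
- ledge (a point): Where the middle of the lid's underside belongs, 94 mm above the deck, axes as deck. Each end board is 30 mm thick up to here, where a 10 mm wide ledge is cut on its inside for the lid; outside the ledge a 20 mm thick upstand rises 8 mm more, flush with the lid's top. 226 mm in y between the two upstands.
- push_face (a point): A point on the flat upright outer face of the end board at the carrier's trailing (-y) end, 85 mm above the deck (17 mm below the top edge) and 45 mm to the -x side of the middle: a place to push, clear of the turnbutton, whose outer end sticks out 20 mm over the face in the middle when turned across. Axes as deck. The like face at the leading end is 266 mm further along y.
- carrier (a joint): Travel of the carrier along the rail in m: 0 = in the spring detent of the load station (yellow), where it starts; 0.200 = in that of the next station (green); end stop at 0.235. About 15 N takes it over a detent's edge, 8 mm either side of the station, 2 N in between; let go within 3 mm of a station it stays; pushed slowly it does not coast. Loaded about 3.5 kg. Keep it below 0.4 m/s.
- button_a (a joint): Turnbutton on top of the trailing (-y) end board, on an upright pivot at deck x = 0, y = -123 mm. 0 = bar along the end board, clear of the lid (it starts near there); grows counter-clockwise from above; 1.57 = square across, its inner end 16 mm over the lid; stops at -0.12 and 1.62. Friction 0.04 N m; stays where it is left.
- button_b (a joint): The same turnbutton on the leading (+y) end board, pivot at deck y = +123 mm; its value also grows counter-clockwise from above.
- button_a_grip (a point): On button_a's pivot axis, at mid height of its thumb fin. Red bar 60 x 16 x 9 mm, 1.5 mm above the end board's top, with a fin 44 mm long, 10 mm thick and 25 mm high standing along it; this point is 13 mm below the fin's top and 11 mm above the bar. Its x axis runs along the bar and turns with it.
- button_b_grip (a point): The same point on button_b.
- sheet: Separator sheet, dark brown board 196 (x) x 146 (y) x 5 mm, 0.16 kg, loose on the bench. Along the middle of its top stands a pale wooden grip strip 60 mm long (x), 12 mm thick, 28 mm high (33 mm above the underside). Both long sides have a raised edge 4 mm thick and 8 mm high, inner faces 138 mm apart, with finger gaps at x = 26 to 74 mm either way. Origin: centre of the underside.
- lid: Crate lid, pale plywood 218 (x) x 132 (y) x 8 mm, 0.22 kg, loose, lying on the bench; a black grip strip 60 mm long (x), 12 mm thick and 28 mm high stands along the middle of its top (36 mm above its underside); thin red line near each end. Origin: centre of the underside.
- case1: Bit-set case, black with an orange patch on top and two orange clasps, 88 (x) x 48 (y) x 36 mm high, 0.15 to 0.31 kg, loose on the bench, right way up. Origin: centre of the underside. May be absent.
- case2: Bit-set case, black with an orange patch on top and two orange clasps, 88 (x) x 48 (y) x 36 mm high, 0.15 to 0.31 kg, loose on the bench, right way up. Origin: centre of the underside. May be absent.
- case3: Bit-set case, black with an orange patch on top and two orange clasps, 88 (x) x 48 (y) x 36 mm high, 0.15 to 0.31 kg, loose on the bench, right way up. Origin: centre of the underside. May be absent.
- case4: Bit-set case, black with an orange patch on top and two orange clasps, 88 (x) x 48 (y) x 36 mm high, 0.15 to 0.31 kg, loose on the bench, right way up. Origin: centre of the underside. May be absent.
- tape_measure: Yellow and black tape measure 72 x 40 x 66 mm, loose on the bench; a bystander, to be left alone. Origin: underside, middle.
- spanner: Spanner 170 mm long, loose on the bench; a bystander, to be left alone. Origin: underside, middle.
- tin: Red tin 70 mm across, 72 mm high, loose on the bench; a bystander, to be left alone. Origin: underside, middle.
- screwdriver: Screwdriver 200 mm long, loose on the bench; a bystander, to be left alone. Origin: underside, middle.
- tool_box: Orange and black carton 110 x 70 x 55 mm, loose on the bench; a bystander, to be left alone. Origin: underside, middle.
Mind the look-alikes: they are no part of the job. Leave any blue or turquoise look-alike of the case1 alone.

How it is judged:
By the outcome, as a careful person would: the job done as asked, in the order asked, and still so for the second after the job is handed in, with the robot touching nothing.
Of case1, case2, case3, case4 only 2 to 4 are there at a start; the rules pass over those that are not, and their reading is None.
At some moment in a run one of case1, case2, case3, case4 may be knocked a few centimetres aside while the robot is not near it.
It also fails if it takes over 210 s, if anything falls off the work surface, if the arm or the gripper's body presses on something with over 40 N, if the wrist force passes 120 N, or if a joint passes its speed limit or range.

## Working session

There is one attempt and no reset: what is moved stays moved. The work goes in short steps, Python scripts to look and compute and a tool call to move; the robot and the scene stay as the last step left them, time stands still between calls to the robot, and variables do not carry over. Pictures are saved under pics/ and viewed, at most 14 in all, crops included, and the job is handed in when it is done.

Besides the shell and the picture viewer there is one more tool, called by a JSON object that holds its "method" and its "body". step_arm: Moves the arm, as the interface text tells. Its arguments: {"type":"object","properties":{"deltas":{"type":"array","items":{"type":"array"}},"force":{"type":"number"}},"required":["deltas"]}

```bash
mkdir -p pics; ls
cat > h.py <<'E'
import numpy as np, cv2
from station import *
def cam(n):
    c=calibration(n); R=cv2.Rodrigues(np.array(c["rvec"],float))[0]; return np.array(c["K"],float),c["k1"],R,np.array(c["tvec"],float).ravel()
def ray(n,uv):
    K,k1,R,t=cam(n); uv=np.atleast_2d(np.array(uv,float))
    xy=cv2.undistortPoints(uv[:,None],K,np.array([k1,0,0,0,0.]))[:,0]
    return np.c_[xy,np.ones(len(xy))],R,t
def at_z(n,uv,z):
    d,R,t=ray(n,uv); o=-R.T@t; w=d@R; return o+w*((z-o[2])/w[:,2])[:,None]
def at_d(n,uv,dep):
    d,R,t=ray(n,uv); return (d*np.atleast_1d(dep)[:,None]-t)@R
def proj(n,p):
    K,k1,R,t=cam(n); return cv2.projectPoints(np.atleast_2d(np.array(p,float)),cv2.Rodrigues(R)[0],t,K,np.array([k1,0,0,0,0.]))[0][:,0]
def cloud(n,dep):
    v,u=np.mgrid[0:400,0:640]; return at_d(n,np.c_[u.ravel(),v.ravel()],dep.ravel()).reshape(400,640,3)
E
python3 - <<'E'
from h import *
s=read_state(); print({k:np.round(v,3) for k,v in s.items()})
for n in("scene","top"):
    im,d=capture(n); cv2.imwrite(f"pics/{n}0.png",im); K,k,R,t=cam(n); print(n,-R.T@t,R[2])
E
```

```text
pics
{'clock': np.float64(0.0), 'joints': array([ 1.124,  0.616, -0.013,  1.425,  0.008,  1.103, -0.04 ]), 'qvel': array([ 0.001, -0.001, -0.001,  0.   ,  0.   ,  0.001, -0.001]), 'effort': array([-0.0000e+00, -4.6921e+01,  2.5900e-01, -1.7103e+01,  1.0000e-02,
        1.0000e-02, -0.0000e+00]), 'ee_pos': array([ 0.265, -0.593,  0.23 ]), 'orientation': array([-0.001,  0.978,  0.208, -0.   ]), 'wrist_force': array([-0.553,  0.256, -0.457]), 'moment': array([0.01 , 0.046, 0.024]), 'grip_force': np.float64(0.0), 'opening': np.float64(0.086)}
scene [ 1.34644667 -0.43595019  1.15494067] [-0.6082102   0.23249985 -0.75896256]
top [ 0.36471537 -0.1129388   1.27803431] [ 0.12916783 -0.00273606 -0.99161897]
```

View pics/scene0.png

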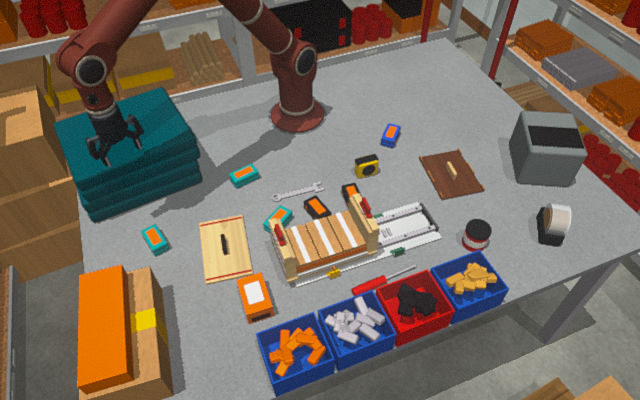

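View pics/top0.png

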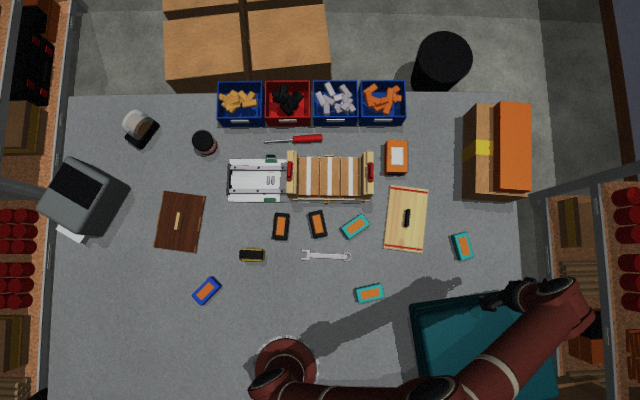

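The scene view shows the crate on its slide at about (325,240). The lid is at (225,248), the sheet at (452,173), black cases at (317,207) and (350,193), and turquoise or blue look-alikes at (243,175), (278,217), (153,238) and (391,134).
In the top view, the black cases are at (281,226) and (318,224), the lid at (406,219), the sheet at (180,221) and the carrier at about (330,176).

```bash
cat >> h.py <<'E'
def rect(n,pix,d,zlo,zhi):
    C=cloud(n,d); m=pix&(d>0)&(C[...,2]>zlo)&(C[...,2]<zhi); P=C[m]
    r=cv2.minAreaRect((P[:,:2]*1000).astype(np.float32)); return r,np.median(P[:,2]),len(P),np.median(P,0)
E
python3 - <<'E'
from h import *
for n in("top","scene"):
    im,d=capture(n); C=cloud(n,d)
    print(n)
    for l in("case1","sheet","lid"):
        for m in masks_of(n,l):
            if m["score"]<.3: continue
            p=m["pixels"]; z=C[p][:,2]
            try:
                r=rect(n,p,d,.003,.2)
                hsv=np.median(cv2.cvtColor(im,cv2.COLOR_BGR2HSV)[p],0)
                print(l,round(m["score"],2),np.round(m["point"]),[np.round(x,1) for x in r[0]],np.round(r[1],4),r[2],hsv,np.round(r[3],3))
            except Exception as e: print(l,m["score"],e)
    for l,zz in(("deck",.044),("layer",.089),("ledge",.138),("push_face",.129),("button_a_grip",.138+.008+.0105+.011),("sheet",0),("lid",0),("case1",0)):
        for m in pinpoint(n,l):
            if m["score"]>.3: print(l,round(m["score"],2),np.round(m["point"],1),np.round(at_z(n,m["point"],zz)[0],4))
E
```

```text
top
case1 0.95 [463. 242.] [array([ 396.3, -586.7]), array([79. , 46.9]), np.float64(11.8)] 0.0357 365 [ 86.5 173.  152. ] [ 0.397 -0.583  0.036]
case1 0.83 [318. 224.] [array([ 472.1, -108.2]), array([87.9, 47.3]), np.float64(11.8)] 0.0365 375 [14.  79.5 59.5] [ 0.471 -0.108  0.037]
case1 0.8 [205. 290.] [array([257.3, 258.4]), array([48.9, 87.3]), np.float64(46.1)] 0.0365 443 [112. 200. 160.] [0.259 0.256 0.037]
case1 0.68 [335. 197.] [array([ 617.1, -153.3]), array([297.1, 143.8]), np.float64(88.8)] 0.1392 1386 [ 18. 101. 131.] [ 0.599 -0.165  0.139]
case1 0.65 [354. 227.] [array([ 464.1, -231.4]), array([49.5, 87.8]), np.float64(34.8)] 0.0364 388 [ 88. 166. 158.] [ 0.463 -0.23   0.036]
case1 0.63 [372. 293.] [array([ 245.7, -275.3]), array([45.8, 89.5]), np.float64(12.2)] 0.036 404 [ 88. 168. 154.] [ 0.246 -0.272  0.036]
case1 0.61 [280. 225.] [array([465.6,  14.5]), array([49. , 88.4]), np.float64(83.7)] 0.0366 403 [13.  65.5 49. ] [0.465 0.013 0.037]
sheet 0.75 [180. 221.] [array([487.1, 363.4]), array([151.6, 194.1]), np.float64(82.3)] 0.0066 2170 [ 10. 162.  68.] [0.487 0.361
[... 2087 characters left out ...]

lid 0.75 [226. 250.] [array([ 507.3, -407.9]), array([132. , 263.4]), np.float64(81.9)] 0.0079 2719 [ 20. 105. 232.] [ 0.505 -0.408  0.008]
push_face 0.72 [268.3 228.9] [ 0.5702 -0.2851  0.129 ]
button_a_grip 0.67 [277.1 229.3] [ 0.6094 -0.27    0.1675]
sheet 0.81 [450.8 175.1] [0.4929 0.3629 0.    ]
lid 0.8 [224.7 247.3] [ 0.4878 -0.406   0.    ]
case1 0.89 [387.6 137.3] [0.2461 0.2562 0.    ]
case1 0.78 [319.4 212.8] [ 0.4741 -0.0994  0.    ]
case1 0.78 [350.4 197.8] [0.4551 0.0152 0.    ]
case1 0.76 [244.1 180.7] [ 0.2514 -0.2782  0.    ]
case1 0.71 [272.1 221.2] [ 0.4489 -0.2461  0.    ]
case1 0.64 [158.  241.7] [ 0.3914 -0.5851  0.    ]
case1 0.5 [270.6 229.7] [ 0.4782 -0.2606  0.    ]
```

```bash
cat > carr.py <<'E'
from h import *
def go(n="top",shift=0):
    im,d=capture(n); C=cloud(n,d); Z=C[...,2]; hsv=cv2.cvtColor(im,cv2.COLOR_BGR2HSV)
    reg=(d>0)&(abs(C[...,0]-.62)<.13)&(abs(C[...,1]+.147-shift)<.18)
    for nm,a,b in(("cart",.083,.094),("boards",.134,.150),("fin",.158,.18)):
        m=reg&(Z>a)&(Z<b); 
        k,L,st,ce=cv2.connectedComponentsWithStats(m.astype(np.uint8))
        P=C[m]; r=cv2.minAreaRect((P[:,:2]*1000).astype(np.float32)) if len(P)>5 else 0
        print(nm,len(P),r,np.median(Z[m]))
        for i in range(1,k):
            if st[i,4]>8:
                Q=C[L==i]; q=cv2.minAreaRect((Q[:,:2]*1000).astype(np.float32)); print("  ",st[i,4],np.round(q[0],1),np.round(q[1],1),round(q[2],1),np.round(np.median(Q[:,2]),4))
if __name__=="__main__":
    for n in("top","scene"): print(n); go(n)
    n="top"; im,d=capture(n); C=cloud(n,d); Z=C[...,2]
    for nm,cx,cy in(("sheet",.487,.363),("lid",.49,-.406),("c1",.472,-.108),("c2",.466,.0145)):
        reg=(d>0)&(abs(C[...,0]-cx)<.13)&(abs(C[...,1]-cy)<.14)
        for a,b in ((.02,.045),):
            m=reg&(Z>a)&(Z<b); 
            k,L,st,ce=cv2.connectedComponentsWithStats(m.astype(np.uint8))
            for i in range(1,k):
              if st[i,4]>15:
                Q=C[L==i]; q=cv2.minAreaRect((Q[:,:2]*1000).astype(np.float32)); print(nm,st[i,4],np.round(q[0],1),np.round(q[1],1),round(q[2],1),np.round(Q.mean(0),4))
    cv2.imwrite("pics/z1.png",cv2.resize(im[120:270,140:440],None,fx=2.6,fy=2.6,interpolation=cv2.INTER_CUBIC))
E
python3 carr.py
```

```text
top
cart 2271 ((619.6544189453125, -145.8113555908203), (262.41058349609375, 131.55218505859375), 88.98177337646484) 0.08948491030001667
   740 [621.7 -79.1] [ 61.5 125.4] 89.6 0.0896
   760 [ 621.3 -146.9] [ 61.5 125.9] 89.6 0.0896
   747 [ 620.9 -214.3] [ 61.9 126.8] 88.9 0.0894
   18 [564.3 -34.4] [18.4 40.2] 43.6 0.0883
boards 642 ((621.8540649414062, -146.91798400878906), (269.8626708984375, 135.67308044433594), 88.9222412109375) 0.14387743256227814
   327 [624.2 -27.7] [ 30.4 135.6] 89.5 0.1439
   310 [ 619.5 -264.1] [ 30.1 135.3] 88.7 0.1438
fin 75 ((619.6854858398438, -145.3728790283203), (257.94012451171875, 51.60275650024414), 89.85913848876953) 0.17679712993339652
   37 [623.5 -24.6] [11.4 44.7] 84.2 0.1761
   11 [ 625.8 -267.7] [18.6  6. ] 1.9 0.1754
   13 [ 602.3 -265.7] [16.8  6.2] 28.5 0.1753
scene
cart 2722 ((625.8985595703125, -146.27276611328125), (270.2111511230469, 135.47630310058594), 88.55144500732422) 0.0884584077922912
   2653 [ 625.1 -127.3] [234.6 134.1] 87.5 0.0885
   11 [ 610.6 -279.9] [ 2.6 28.1] 89.6 0.0864
   44 [ 675.5 -274.3] [50. 23.] 35.4 0.0873
boa
[... 635 characters left out ...]
0354]
c1 43 [584.5  15.4] [27.4 14.8] 89.9 [0.5844 0.0158 0.0238]
c1 18 [560.  -99.2] [39.6  6.9] 89.7 [ 0.5578 -0.0998  0.0429]
c1 30 [551.  -74.2] [89.4  5. ] 85.5 [ 0.5514 -0.0716  0.0385]
c1 384 [ 472.1 -107.2] [88.5 48.5] 10.9 [ 0.4713 -0.1072  0.0365]
c1 337 [465.6   9.1] [43.5 86.4] 89.8 [0.4665 0.0108 0.0364]
c1 285 [ 460.6 -227.8] [48.3 77.8] 34.5 [ 0.4586 -0.2213  0.0366]
c2 196 [585.5  77.9] [152.4  14.8] 89.0 [0.5857 0.0746 0.0246]
c2 18 [560.  -99.2] [39.6  6.9] 89.7 [ 0.5578 -0.0998  0.0429]
c2 30 [551.  -74.2] [89.4  5. ] 85.5 [ 0.5514 -0.0716  0.0385]
c2 345 [ 472.1 -107.2] [88.5 48.5] 10.9 [ 0.4734 -0.1045  0.0366]
c2 392 [465.5  14.6] [48.5 87.8] 84.2 [0.4654 0.0143 0.0363]
```

View pics/z1.png

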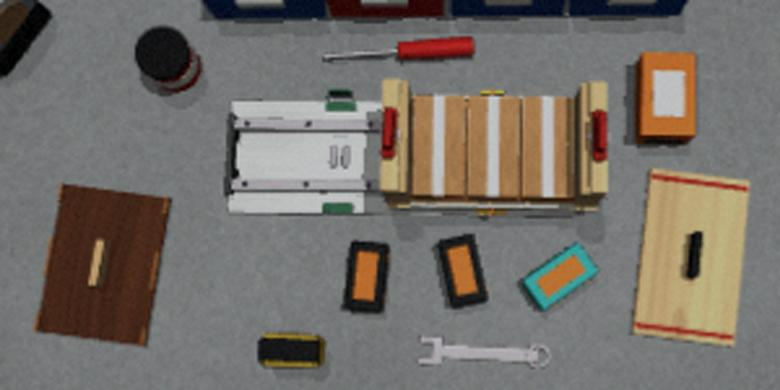

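The zoomed crop shows exactly two black cases, at (367,277) and (463,271) in the crop. The turquoise one at (560,277), the other turquoise ones and the blue one are look-alikes. The pale strip on the sheet is at (97,263), and both turnbuttons lie along the end boards.

Candidates for the case, in top-view pixels:
- **Black, the ones I want:** (281,226) and (318,224).
- **Turquoise, not wanted:** (354,227), (371,293) and (463,244).
- **Blue, not wanted:** (206,290).

The first reach is for the sheet at (0.486, 0.3625), with its strip axis at -7.4°.

{"method": "step_arm", "body": {"deltas": [[[0,0,57],[0.2,0.26,0.03],0],[[0,0,57],[0.2,0.26,0.03],0],[[0,0,57],[0.2,0.26,0.03],0],[[0,0,57],[0.2,0.26,0.03],0],[[0,0,57],[0.2,0.26,0.03],0],[[0,0,57],[0.2,0.26,0.03],0],[[0,0,57],[0.2,0.26,0.03],0],[[0,0,57],[0.2,0.26,0.03],0]]}}

```text
clock: 2.12
ee_pos: [0.4665, -0.331, 0.262]
orientation: [0.0, 0.758, 0.653, 0.0]
wrist_force: [1.5, -1.1, -1.1]
opening: 0.0854
grip_force: 0.0
```

{"method": "step_arm", "body": {"deltas": [[[0,0,56],[0.035,0.32,0],0],[[0,0,56],[0.035,0.32,0],0],[[0,0,56],[0.035,0.32,0],0],[[0,0,56],[0.035,0.32,0],0],[[0,0,56],[0.035,0.32,0],0],[[0,0,56],[0.035,0.32,0],0],[[0,0,56],[0.035,0.32,0],0],[[0,0,56],[0.035,0.32,0],0]]}}

```text
clock: 2.78
ee_pos: [0.4999, -0.0092, 0.262]
orientation: [0.0, 0.362, 0.932, 0.001]
wrist_force: [1.0, 0.2, -0.2]
opening: 0.0853
grip_force: 0.0
```

{"method": "step_arm", "body": {"deltas": [[[0,0,35.6],[-0.014,0.32,-0.1],0],[[0,0,35.6],[-0.014,0.32,-0.1],0],[[0,0,35.6],[-0.014,0.32,-0.1],0],[[0,0,35.6],[-0.014,0.32,-0.1],0],[[0,0,35.6],[-0.014,0.32,-0.1],0],[[0,0,35.6],[-0.014,0.32,-0.1],0],[[0,0,35.6],[-0.014,0.32,-0.1],0],[[0,0,35.6],[-0.014,0.32,-0.1],0]]}}

```text
clock: 3.45
ee_pos: [0.4862, 0.3059, 0.1613]
orientation: [0.0, 0.065, 0.998, -0.0]
wrist_force: [0.8, -0.9, 0.4]
opening: 0.0856
grip_force: 0.0
```

{"method": "step_arm", "body": {"deltas": [[[0,0,0],[0,0.035,-0.02],0.3],[[0,0,0],[0,0.0565,-0.05],0.3],[[0,0,0],[0,0.0565,-0.085],0.3],[[0,0,0],[0,0.0565,-0.12],0.3],[[0,0,0],[0,0.0565,-0.14],0.3],[[0,0,0],[0,0.0565,-0.151],0.3],[[0,0,0],[0,0.0565,-0.151],1],[[0,0,0],[0,0.0565,-0.151],1]], "force": 50}}

```text
clock: 4.12
ee_pos: [0.4865, 0.3613, 0.0114]
orientation: [0.0, 0.064, 0.998, 0.0]
wrist_force: [0.7, -0.3, 0.1]
opening: 0.0368
grip_force: 0.0
```

{"method": "step_arm", "body": {"deltas": [[[0,0,0],[0,0,0],1],[[0,0,0],[0,0,0],1],[[0,0,0],[0,0,0],1],[[0,0,0],[0,0,0],1],[[0,0,0],[0,0,0],1],[[0,0,0],[0,0,0.01],1],[[0,0,0],[0,0,0.03],1],[[0,0,0],[0,0,0.05],1]]}}

```text
clock: 4.78
ee_pos: [0.4853, 0.3598, 0.0612]
orientation: [-0.001, 0.064, 0.998, -0.001]
wrist_force: [-0.8, 0.3, -1.0]
opening: 0.0114
grip_force: 50.4
```

{"method": "step_arm", "body": {"deltas": [[[0,0,0],[0,0,0.03],1],[[0,0,0],[0,0,0.06],1],[[0,0,-6],[0,-0.02,0.09],1],[[0,0,-12],[0.01,-0.05,0.12],1],[[0,0,-18],[0.02,-0.085,0.15],1],[[0,0,-24],[0.03,-0.12,0.17],1],[[0,0,-30],[0.045,-0.155,0.18],1],[[0,0,-36],[0.06,-0.19,0.18],1]]}}

```text
clock: 5.45
ee_pos: [0.5463, 0.1716, 0.2449]
orientation: [0.002, 0.371, 0.929, 0.002]
wrist_force: [0.2, -0.2, -1.9]
opening: 0.0108
grip_force: 50.4
```

{"method": "step_arm", "body": {"deltas": [[[0,0,-6],[0.01,-0.038,0],1],[[0,0,-12],[0.02,-0.076,0],1],[[0,0,-18],[0.03,-0.114,0],1],[[0,0,-24],[0.04,-0.152,0],1],[[0,0,-30],[0.05,-0.19,0],1],[[0,0,-36],[0.06,-0.228,0],1],[[0,0,-42],[0.07,-0.266,0],1],[[0,0,-47.7],[0.076,-0.29,0],1]]}}

```text
clock: 6.12
ee_pos: [0.6211, -0.1245, 0.2408]
orientation: [0.001, 0.717, 0.697, -0.001]
wrist_force: [0.4, -0.2, -2.0]
opening: 0.011
grip_force: 50.4
```

{"method": "step_arm", "body": {"deltas": [[[0,0,0],[0,-0.0135,0],1],[[0,0,0],[0,-0.0285,0],1],[[0,0,0],[0,-0.0285,0],1],[[0,0,0],[0,-0.0285,0],1]]}}

```text
clock: 6.45
ee_pos: [0.6211, -0.1457, 0.2409]
orientation: [-0.001, 0.713, 0.701, 0.0]
wrist_force: [-0.3, 0.4, -1.0]
opening: 0.0111
grip_force: 50.5
```

```bash
cat > held.py <<'E'
from h import *
import sys
lo,hi=float(sys.argv[1]),float(sys.argv[2])
s=read_state(); q=s["orientation"]; print("ee",np.round(s["ee_pos"],4),"yawY",np.degrees(2*np.arctan2(q[2],q[1]))-90,"tilt",np.round([q[0],q[3]],4))
for n in("top","scene"):
    im,d=capture(n); C=cloud(n,d); Z=C[...,2]; e=s["ee_pos"]
    m=(d>0)&(Z>lo)&(Z<hi)&(abs(C[...,0]-e[0])<.14)&(abs(C[...,1]-e[1])<.16)
    k,L,st,ce=cv2.connectedComponentsWithStats(m.astype(np.uint8))
    P=C[m]; q=cv2.minAreaRect((P[:,:2]*1000).astype(np.float32)); print(n,"all",np.round(q[0],1),np.round(q[1],1),round(q[2],1),np.median(P[:,2]))
    b=np.polyfit(P[:,0],P[:,1],1) if 0 else None
    A=np.c_[P[:,:2]-e[:2],np.ones(len(P))]; c,*_=np.linalg.lstsq(A,P[:,2],rcond=None); print("plane slopes",np.round(c,4))
    cv2.imwrite(f"pics/h_{n}.png",im)
E
python3 held.py 0.222 0.252; python3 carr.py | head -9
```

```text
ee [ 0.6211 -0.1457  0.2409] yawY -0.9300749039847744 tilt [-0.0009  0.0003]
top all [ 621.1 -143.8] [194.8 148.6] 88.6 0.2334780059435548
plane slopes [0.0012 0.0054 0.2336]
scene all [ 623.2 -142. ] [197.4 152.3] 88.7 0.23257176108076008
plane slopes [-0.0021  0.0054  0.233 ]
top
cart 104 ((562.64306640625, -144.5151824951172), (261.8682556152344, 17.604110717773438), 88.89176940917969) 0.08895812582642404
   15 [558.9 -31. ] [13.  32.7] 27.4 0.0881
   65 [566.  -69.5] [41.8 13.8] 88.9 0.0893
   16 [ 563.5 -238.6] [ 9.8 10.7] 85.5 0.0888
boards 559 ((621.775390625, -146.67127990722656), (269.21588134765625, 135.4995574951172), 88.78053283691406) 0.1451240955849539
   246 [624.4 -27. ] [135.9  30.1] 0.1 0.1457
   308 [ 619.6 -265. ] [ 27.6 134.9] 88.5 0.1442
fin 83 ((619.5188598632812, -146.88775634765625), (259.8241882324219, 52.70696258544922), 88.18819427490234) 0.17666297757971075
```

{"method": "step_arm", "body": {"deltas": [[[0,0,0],[0.0005,-0.003,-0.03],1],[[0,0,0],[0.0005,-0.003,-0.06],1],[[0,0,0],[0.0005,-0.003,-0.09],1],[[0,0,0],[0.0005,-0.003,-0.11],1],[[0,0,0],[0.0005,-0.003,-0.125],1],[[0,0,0],[0.0005,-0.003,-0.134],1],[[0,0,0],[0.0005,-0.003,-0.138],1],[[0,0,0],[0.0005,-0.003,-0.139],1]]}}

```text
clock: 7.37
ee_pos: [0.6225, -0.149, 0.1025]
orientation: [-0.0, 0.713, 0.701, 0.0]
wrist_force: [-0.4, 0.9, -2.1]
opening: 0.0109
grip_force: 50.5
```

{"method": "step_arm", "body": {"deltas": [[[0,0,0],[0,0,-0.001],1],[[0,0,0],[0,0,-0.001],1],[[0,0,0],[0,0,-0.001],0.5],[[0,0,0],[0,0,-0.001],0.5],[[0,0,0],[0,0,0.01],0.5],[[0,0,0],[0,0,0.04],0.5],[[0,0,0],[0,0,0.08],0.5],[[0,0,0],[0,0,0.12],0.3]]}}

```text
clock: 8.03
ee_pos: [0.6217, -0.1499, 0.2236]
orientation: [-0.001, 0.713, 0.701, -0.0]
wrist_force: [0.6, 0.1, 0.8]
opening: 0.0534
grip_force: 0.0
```

{"method": "step_arm", "body": {"deltas": [[[0,0,0],[-0.03,0.03,0.01],0.3],[[0,0,5],[-0.065,0.05,0.01],0.3],[[0,0,5],[-0.1,0.07,0.01],0.3],[[0,0,5],[-0.12,0.09,0.01],0.3]]}}

```text
clock: 8.37
ee_pos: [0.4987, -0.0591, 0.2333]
orientation: [0.0, 0.682, 0.731, -0.001]
wrist_force: [-0.2, 1.3, -0.5]
opening: 0.0596
grip_force: 0.0
```

```bash
cat > look.py <<'E'
from h import *
im,d=capture("top"); C=cloud("top",d); Z=C[...,2]; hsv=cv2.cvtColor(im,cv2.COLOR_BGR2HSV)
cv2.imwrite("pics/look.png",cv2.resize(im[120:270,140:440],None,fx=2.6,fy=2.6,interpolation=cv2.INTER_CUBIC))
reg=(d>0)&(abs(C[...,0]-.622)<.13)&(abs(C[...,1]+.146)<.105)
def R(m,nm):
    k,L,st,ce=cv2.connectedComponentsWithStats(m.astype(np.uint8))
    for i in range(1,k):
        if st[i,4]>25:
            Q=C[L==i]; q=cv2.minAreaRect((Q[:,:2]*1000).astype(np.float32)); A=np.c_[Q[:,:2]-Q[:,:2].mean(0),np.ones(len(Q))]; c=np.linalg.lstsq(A,Q[:,2],rcond=None)[0]
            print(nm,st[i,4],np.round(q[0],1),np.round(q[1],1),round(q[2],1),"z",np.round(np.median(Q[:,2]),4),"slope",np.round(c[:2],3),"hsv",np.median(hsv[L==i],0))
R(reg&(Z>.088)&(Z<.106),"sheet"); R(reg&(Z>.108)&(Z<.136),"on/strip"); R(reg&(Z>.136)&(Z<.16),"lid?")
b=(d>0)&(C[...,0]<.56)&(C[...,0]>.2)&(abs(C[...,1])<.62)
R(b&(Z>.026)&(Z<.046),"bench36")
R((d>0)&(abs(C[...,0]-.49)<.1)&(abs(C[...,1]+.405)<.14)&(Z>.004)&(Z<.025),"lidbench")
E
python3 look.py
```

```text
sheet 2222 [ 622.9 -146.1] [196.9 147.2] 88.8 z 0.0947 slope [-0.001  0.004] hsv [ 10. 161.  75.]
sheet 40 [ 615.9 -249.5] [  1.1 125.3] 89.0 z 0.1024 slope [0.207 8.976] hsv [ 18. 107.  62.]
on/strip 40 [ 612.1 -250. ] [  2.7 117.7] 89.5 z 0.1302 slope [0.073 1.88 ] hsv [ 18. 105. 122.]
on/strip 80 [ 621.8 -147.4] [56.2 11.4] 89.4 z 0.1212 slope [0.265 0.021] hsv [ 17.  112.  181.5]
bench36 117 [504.  590.3] [  7.7 126.3] 60.6 z 0.0367 slope [0.088 0.162] hsv [75. 16. 33.]
bench36 64 [ 490.5 -405.4] [11.  57.8] 82.9 z 0.0353 slope [-0.042 -0.46 ] hsv [81.5 30.5 29. ]
bench36 251 [ 473.3 -113.7] [87.9 34.3] 11.8 z 0.0366 slope [0.004 0.046] hsv [ 14. 107.  76.]
bench36 387 [ 463.7 -232. ] [48.6 87.9] 33.7 z 0.0362 slope [-0.004  0.   ] hsv [ 88. 166. 165.]
bench36 374 [ 395.3 -588.6] [84.7 49.6] 15.4 z 0.036 slope [-0.    -0.045] hsv [ 87. 171. 159.]
bench36 405 [257.6 258.5] [48.  87.5] 47.2 z 0.0371 slope [0.006 0.015] hsv [112. 199. 168.]
bench36 388 [ 245.4 -275.3] [46.  89.1] 12.0 z 0.0365 slope [-0.005  0.   ] hsv [ 86. 168. 162.]
bench36 123 [ 219.4 -511.9] [  7.9 217.4] 7.9 z 0.0384 slope [-1.557 -0.194] hsv [ 94. 204.  23.]
lidbench 2110 [ 489.2 -405.2] [139.5 218.6] 80.7 z 0.0085 slope [0.001 0.001] hsv [ 21.  92. 195.]
```

{"method": "step_arm", "body": {"deltas": [[[0,0,57],[-0.037,0.0736,-0.08],0],[[0,0,57],[-0.037,0.0736,-0.08],0],[[0,0,57],[-0.037,0.0736,-0.08],0],[[0,0,57],[-0.037,0.0736,-0.08],0],[[0,0,57],[-0.037,0.0736,-0.08],0],[[0,0,57],[-0.037,0.0736,-0.08],0],[[0,0,57],[-0.037,0.0736,-0.08],0],[[0,0,57],[-0.037,0.0736,-0.08],0]]}}

```text
clock: 9.08
ee_pos: [0.4663, 0.0136, 0.1529]
orientation: [0.001, 0.248, 0.969, 0.0]
wrist_force: [0.7, -0.1, -0.9]
opening: 0.0856
grip_force: 0.0
```

{"method": "step_arm", "body": {"deltas": [[[0,0,7],[0,0,-0.01],0],[[0,0,14],[0,0,-0.02],0],[[0,0,21],[0,0,-0.03],0],[[0,0,23.3],[0,0,-0.05],0],[[0,0,23.3],[0,0,-0.05],0]]}}

```text
clock: 9.5
ee_pos: [0.4645, 0.0128, 0.1003]
orientation: [-0.002, 0.05, 0.999, -0.0]
wrist_force: [-1.3, -1.0, 0.9]
opening: 0.0855
grip_force: 0.0
```

Run:
```python
from h import *
s=read_state(); q=s["orientation"]; print(s["ee_pos"],np.degrees(2*np.arctan2(q[2],q[1]))-90)
im,d=capture("scene"); P=proj("scene",[[.472,-.108,.036],[.4655,.0146,.036]]); print(P)
cv2.imwrite("pics/s2.png",cv2.resize(im[130:300,230:470],None,fx=2.6,fy=2.6,interpolation=cv2.INTER_CUBIC))
```

```text
[0.46445475 0.01277849 0.10034979] 84.2309330982967
[[316.36758557 205.7344335 ]
 [352.0273897  192.63975436]]
```

View pics/s2.png

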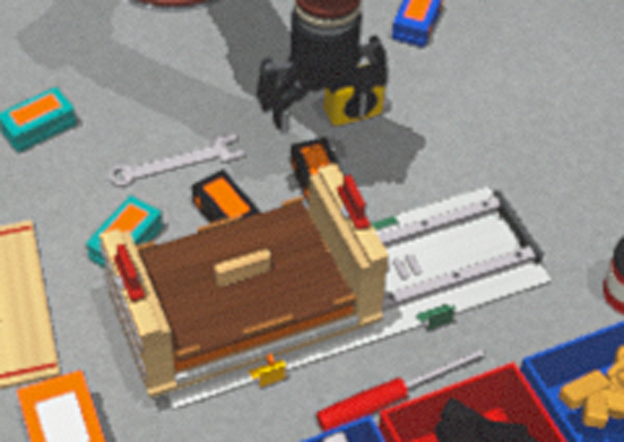

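The sheet lies squarely on the layer, with its strip at (243,265) in the crop. The gripper hangs over the black case at (318,158). Descending.

{"method": "step_arm", "body": {"deltas": [[[0,0,0],[0.001,0.001,-0.03],0],[[0,0,0],[0.001,0.001,-0.06],0],[[0,0,0],[0.001,0.001,-0.08],0],[[0,0,0],[0.001,0.001,-0.092],0],[[0,0,0],[0.001,0.001,-0.092],0],[[0,0,0],[0.001,0.001,-0.092],1],[[0,0,0],[0.001,0.001,-0.092],1],[[0,0,0],[0.001,0.001,-0.092],1]], "force": 50}}

```text
clock: 10.22
ee_pos: [0.4675, 0.0148, 0.0113]
orientation: [0.002, 0.05, 0.999, 0.0]
wrist_force: [-0.2, 0.1, 0.4]
opening: 0.0518
grip_force: 0.0
```

{"method": "step_arm", "body": {"deltas": [[[0,0,0],[0,0,0],1],[[0,0,0],[0,0,0],1],[[0,0,0],[0,0,0.01],1],[[0,0,0],[0,0,0.03],1],[[0,0,0],[0,0,0.06],1],[[0,0,0],[0,0,0.09],1],[[0,0,0],[0,0,0.12],1],[[0,0,0],[0,0,0.15],1]]}}

```text
clock: 10.88
ee_pos: [0.4654, 0.0144, 0.1616]
orientation: [-0.0, 0.05, 0.999, -0.0]
wrist_force: [1.3, -0.4, -1.2]
opening: 0.0469
grip_force: 52.0
```

{"method": "step_arm", "body": {"deltas": [[[0,0,-7],[0,-0.02,0.02],1],[[0,0,-14],[0,-0.04,0.03],1],[[0,0,-21],[0,-0.06,0.04],1],[[0,0,-28],[0,-0.08,0.05],1],[[0,0,-35],[0,-0.095,0.05],1],[[0,0,-42],[0,-0.105,0.05],1],[[0,0,-49],[0.01,-0.111,0.05],1],[[0,0,-56],[0.02,-0.1111,0.05],1]]}}

```text
clock: 11.55
ee_pos: [0.485, -0.0989, 0.21]
orientation: [-0.0, 0.517, 0.856, -0.001]
wrist_force: [0.1, 0.1, -2.2]
opening: 0.0472
grip_force: 52.1
```

{"method": "step_arm", "body": {"deltas": [[[0,0,-7],[0.02,0,0],1],[[0,0,-14],[0.045,0,0],1],[[0,0,-21],[0.07,0,0],1],[[0,0,-28],[0.09,0,0],1],[[0,0,-29.3],[0.0993,0,0],1],[[0,0,-29.3],[0.0993,0,-0.02],1],[[0,0,-29.3],[0.0993,0,-0.03],1],[[0,0,-29.3],[0.0993,0,-0.03],1]]}}

```text
clock: 12.22
ee_pos: [0.5824, -0.0964, 0.1769]
orientation: [-0.003, 0.713, 0.701, -0.003]
wrist_force: [-0.3, -1.0, -3.2]
opening: 0.0468
grip_force: 52.1
```

```bash
python3 held.py .195 .215
```

```text
ee [ 0.5824 -0.0964  0.1769] yawY -1.0338936111948271 tilt [-0.0031 -0.0026]
top all [0. 0.] [0. 0.] 0.0 nan
plane slopes [0. 0. 0.]
scene all [589.6 -94.5] [89. 70.] 88.7 0.20216273379594063
plane slopes [-0.033   0.0119  0.2025]
  return _methods._mean(a, axis=axis, dtype=dtype,
  ret = ret.dtype.type(ret / rcount)
```

{"method": "step_arm", "body": {"deltas": [[[0,0,0],[0,0,-0.025],1],[[0,0,0],[0,0,-0.045],1],[[0,0,0],[0,0,-0.06],1],[[0,0,0],[0,0,-0.068],1],[[0,0,0],[0,0,-0.072],1],[[0,0,0],[0,0,-0.074],1],[[0,0,0],[0,0,-0.075],1],[[0,0,0],[0,0,-0.075],1]]}}

```text
clock: 12.98
ee_pos: [0.5862, -0.0964, 0.1059]
orientation: [0.001, 0.714, 0.701, 0.001]
wrist_force: [-0.7, 0.1, -1.9]
opening: 0.0467
grip_force: 52.1
```

{"method": "step_arm", "body": {"deltas": [[[0,0,0],[0,0,0],0.3],[[0,0,0],[0,0,0],0.3],[[0,0,0],[0,0,0],0.2],[[0,0,0],[0,0,0.03],0.1],[[0,0,0],[0,0,0.06],0],[[0,0,0],[-0.01,0,0.1],0],[[0,0,0],[-0.045,0.01,0.12],0],[[0,0,0],[-0.08,0.03,0.12],0]]}}

```text
clock: 13.65
ee_pos: [0.5092, -0.0685, 0.2301]
orientation: [0.005, 0.715, 0.699, 0.004]
wrist_force: [1.0, 1.5, -0.4]
opening: 0.0854
grip_force: 0.0
```

{"method": "step_arm", "body": {"deltas": [[[0,0,7],[-0.02,0.03,0],0],[[0,0,14],[-0.03,0.06,0],0],[[0,0,21],[-0.03,0.09,0],0],[[0,0,28],[-0.03,0.12,0],0]]}}

```text
clock: 13.98
ee_pos: [0.4749, 0.0546, 0.2261]
orientation: [0.001, 0.52, 0.854, 0.0]
wrist_force: [0.6, 0.3, 0.2]
opening: 0.0852
grip_force: 0.0
```

```bash
python3 look.py
```

```text
sheet 2223 [ 623.  -146.1] [196.8 147.8] 88.7 z 0.0946 slope [-0.004  0.002] hsv [  9. 162.  74.]
sheet 29 [ 598.1 -249.1] [ 0.7 89.9] 88.6 z 0.1022 slope [0.205 8.963] hsv [ 18. 106.  61.]
on/strip 26 [658.7 -43.2] [ 2.6 64. ] 90.0 z 0.118 slope [0.314 6.467] hsv [ 18.  104.5  74. ]
on/strip 41 [ 611.7 -249.4] [119.    2.8] 0.2 z 0.1306 slope [ 0.012 -0.471] hsv [ 18. 106. 122.]
on/strip 81 [ 621.3 -147.4] [56.4 11. ] 89.4 z 0.1216 slope [0.403 0.009] hsv [ 17. 112. 181.]
on/strip 456 [585.6 -94.2] [87.6 49.5] 88.9 z 0.1302 slope [ 0.078 -0.009] hsv [ 14. 112.  36.]
bench36 124 [503.6 590.6] [  7.3 129.6] 61.8 z 0.0358 slope [0.114 0.208] hsv [80. 16. 33.]
bench36 38 [550.4 -89.3] [112.5   5.6] 86.0 z 0.0412 slope [ 0.937 -0.062] hsv [20. 30. 72.]
bench36 62 [ 490.3 -405.9] [10.4 57.8] 81.4 z 0.0356 slope [ 0.015 -0.101] hsv [76.5 34.  29. ]
bench36 386 [ 472.1 -107.2] [88.4 48.3] 11.2 z 0.0362 slope [0.001 0.008] hsv [14.  53.  54.5]
bench36 387 [ 463.6 -231.6] [48.7 87.7] 33.6 z 0.0363 slope [ 0.007 -0.004] hsv [ 88. 166. 165.]
bench36 372 [ 394.8 -588.4] [85.2 48.8] 12.9 z 0.036 slope [ 0.005 -0.045] hsv [ 87. 170. 158.]
bench36 407 [257.  258.7] [48.4 87.8] 46.3 z 0.0369 slope [0.004 0.004] hsv [112. 199. 168.]
bench36 387 [ 245.7 -274.9] [45.3 88.7] 11.9 z 0.0361 slope [-0.018 -0.007] hsv [ 87. 168. 162.]
bench36 125 [ 219.3 -511.4] [  8.2 216.7] 8.0 z 0.0392 slope [-1.435 -0.175] hsv [ 94. 198.  24.]
lidbench 2105 [ 489.3 -408.5] [145.1 211.8] 84.2 z 0.0083 slope [0.001 0.   ] hsv [ 21.  92. 194.]
```

{"method": "step_arm", "body": {"deltas": [[[0,0,56],[-0.0037,-0.1617,-0.05],0],[[0,0,56],[-0.0037,-0.1617,-0.05],0],[[0,0,56],[-0.0037,-0.1617,-0.05],0],[[0,0,56],[-0.0037,-0.1617,-0.05],0],[[0,0,56],[-0.0037,-0.1617,-0.05],0],[[0,0,56],[-0.0037,-0.1617,-0.05],0],[[0,0,56],[-0.0037,-0.1617,-0.05],0],[[0,0,56],[-0.0037,-0.1617,-0.05],0]]}}

```text
clock: 14.7
ee_pos: [0.472, -0.1088, 0.1753]
orientation: [0.0, 0.06, 0.998, -0.0]
wrist_force: [0.3, 1.0, -0.1]
opening: 0.0851
grip_force: 0.0
```

{"method": "step_arm", "body": {"deltas": [[[0,0,7],[0,0,-0.02],0],[[0,0,14],[0,0,-0.05],0],[[0,0,18.1],[0,0,-0.08],0],[[0,0,18.1],[0,0,-0.08],0]]}}

```text
clock: 15.03
ee_pos: [0.4685, -0.1089, 0.091]
orientation: [-0.004, -0.096, 0.995, 0.001]
wrist_force: [-1.0, -0.3, -0.7]
opening: 0.0852
grip_force: 0.0
```

Run:
```python
from h import *
s=read_state(); q=s["orientation"]; print(s["ee_pos"],np.degrees(2*np.arctan2(q[2],q[1]))-90)
im,d=capture("scene")
for m in masks_of("scene","case1"):
    h=np.median(cv2.cvtColor(im,cv2.COLOR_BGR2HSV)[m["pixels"]],0); print(m["score"],m["point"],h,np.round(rect("scene",m["pixels"],d,.03,.045)[3],3) if 1 else 0)
```

```text
[ 0.46850573 -0.10885299  0.09101419] 101.05165045320629
0.93 [334.4, 215.1] [15. 55. 51.] [nan nan nan]
0.89 [155.3, 236.9] [ 88. 195. 178.] [ 0.404 -0.589  0.036]
0.87 [391.1, 137.0] [111. 177. 196.] [0.265 0.256 0.035]
0.85 [314.6, 205.2] [ 13. 139.  99.] [ 0.466 -0.111  0.036]
0.66 [277.6, 233.3] [  2. 190. 160.] [nan nan nan]
0.6 [242.6, 176.3] [ 88. 172. 155.] [ 0.251 -0.275  0.036]
0.52 [279.8, 217.1] [ 88. 180. 179.] [ 0.462 -0.222  0.036]
  return _methods._mean(a, axis=axis, dtype=dtype,
  ret = ret.dtype.type(ret / rcount)
  ret = um.true_divide(
```

{"method": "step_arm", "body": {"deltas": [[[0,0,0],[0,0,-0.03],0],[[0,0,0],[0,0,-0.06],0],[[0,0,0],[0,0,-0.078],0],[[0,0,0],[0,0,-0.085],0],[[0,0,0],[0,0,-0.085],0],[[0,0,0],[0,0,-0.085],1],[[0,0,0],[0,0,-0.085],1],[[0,0,0],[0,0,-0.085],1]]}}

```text
clock: 15.8
ee_pos: [0.473, -0.1082, 0.0115]
orientation: [0.002, -0.096, 0.995, -0.0]
wrist_force: [0.1, 0.7, -1.1]
opening: 0.0518
grip_force: 0.0
```

{"method": "step_arm", "body": {"deltas": [[[0,0,0],[0,0,0],1],[[0,0,0],[0,0,0],1],[[0,0,0],[0,0,0.01],1],[[0,0,0],[0,0,0.03],1],[[0,0,0],[0,0,0.07],1],[[0,0,0],[0,0,0.11],1],[[0,0,-7],[0,0,0.15],1],[[0,0,-14],[0,0,0.18],1]]}}

```text
clock: 16.47
ee_pos: [0.4718, -0.1076, 0.1933]
orientation: [0.001, 0.028, 1.0, 0.0]
wrist_force: [0.8, -0.8, -2.1]
opening: 0.0472
grip_force: 52.6
```

{"method": "step_arm", "body": {"deltas": [[[0,0,-7],[0.01,-0.01,0.02],1],[[0,0,-14],[0.025,-0.02,0.02],1],[[0,0,-21],[0.04,-0.03,0.02],1],[[0,0,-28],[0.055,-0.04,0.02],1],[[0,0,-35],[0.07,-0.05,0.02],1],[[0,0,-42],[0.085,-0.06,0.02],1],[[0,0,-49],[0.1,-0.065,0.02],1],[[0,0,-56],[0.115,-0.07,0.02],1]]}}

```text
clock: 17.13
ee_pos: [0.5863, -0.1786, 0.21]
orientation: [-0.001, 0.495, 0.869, -0.0]
wrist_force: [0.4, -0.7, -1.8]
opening: 0.047
grip_force: 52.6
```

{"method": "step_arm", "body": {"deltas": [[[0,0,-7],[0.015,-0.005,0],1],[[0,0,-14],[0.03,-0.01,0],1],[[0,0,-21],[0.045,-0.015,0],1],[[0,0,-28],[0.06,-0.0197,0],1],[[0,0,-32.1],[0.0717,-0.0197,0],1],[[0,0,-32.1],[0.0717,-0.0197,-0.02],1],[[0,0,-32.1],[0.0717,-0.0197,-0.03],1],[[0,0,-32.1],[0.0717,-0.0197,-0.03],1]]}}

```text
clock: 17.8
ee_pos: [0.6553, -0.1971, 0.1763]
orientation: [-0.004, 0.713, 0.701, -0.002]
wrist_force: [-1.0, 0.1, -3.3]
opening: 0.0474
grip_force: 52.4
```

```bash
python3 held.py .19 .215 2>/dev/null
```

```text
ee [ 0.6553 -0.1971  0.1763] yawY -0.9865857503795041 tilt [-0.0041 -0.0022]
top all [ 654.  -160.5] [17.6 47.2] 89.6 0.2002434280583255
plane slopes [ 0.0581 -0.269   0.2095]
scene all [ 661.9 -195.8] [89.  69.7] 88.6 0.20110820739183202
plane slopes [-0.0897  0.0062  0.2012]
```

{"method": "step_arm", "body": {"deltas": [[[0,0,0],[0,0,-0.025],1],[[0,0,0],[0,0,-0.045],1],[[0,0,0],[0,0,-0.06],1],[[0,0,0],[0,0,-0.068],1],[[0,0,0],[0,0,-0.072],1],[[0,0,0],[0,0,-0.074],1],[[0,0,0],[0,0,-0.075],1],[[0,0,0],[0,0,-0.075],1]]}}

```text
clock: 18.57
ee_pos: [0.6592, -0.1979, 0.1061]
orientation: [0.001, 0.714, 0.701, 0.001]
wrist_force: [-0.7, 0.1, -2.8]
opening: 0.0469
grip_force: 52.4
```

{"method": "step_arm", "body": {"deltas": [[[0,0,0],[0,0,0],0.3],[[0,0,0],[0,0,0],0.3],[[0,0,0],[0,0,0],0.2],[[0,0,0],[0,0,0.03],0.1],[[0,0,0],[0,0,0.06],0],[[0,0,0],[0,0,0.1],0],[[0,0,0],[-0.02,-0.02,0.13],0],[[0,0,0],[-0.05,-0.05,0.14],0]]}}

```text
clock: 19.23
ee_pos: [0.6155, -0.2416, 0.2516]
orientation: [0.005, 0.71, 0.704, 0.006]
wrist_force: [0.1, -1.8, 0.6]
opening: 0.0856
grip_force: 0.0
```

{"method": "step_arm", "body": {"deltas": [[[0,0,7],[-0.02,-0.035,0],0],[[0,0,14],[-0.045,-0.065,0],0],[[0,0,21],[-0.07,-0.095,0],0],[[0,0,28],[-0.1,-0.12,0],0],[[0,0,35],[-0.12,-0.15,0],0],[[0,0,42],[-0.12,-0.16,0],0],[[0,0,49],[-0.12,-0.16,0],0],[[0,0,56],[-0.12,-0.16,0],0]]}}

```text
clock: 19.9
ee_pos: [0.4888, -0.4085, 0.2451]
orientation: [0.001, 0.3, 0.954, -0.001]
wrist_force: [0.3, 1.2, 0.1]
opening: 0.0851
grip_force: 0.0
```

```bash
python3 look.py; python3 carr.py | head -11|tail -8
```

```text
sheet 1757 [ 623.  -146.1] [196.8 148. ] 88.7 z 0.0948 slope [-0.003  0.002] hsv [ 10. 161.  73.]
sheet 34 [ 604.2 -249.2] [104.2   2.9] 0.1 z 0.1013 slope [0.008 0.173] hsv [ 18.  107.5  61. ]
on/strip 466 [ 658.6 -196.3] [85.2 49.3] 89.3 z 0.1303 slope [ 0.125 -0.006] hsv [ 14.  102.5  33. ]
on/strip 39 [ 609.8 -250.3] [  3.1 115.2] 88.7 z 0.1306 slope [0.037 0.626] hsv [ 18. 105. 122.]
on/strip 81 [ 621.1 -147.5] [56.4 11.1] 89.9 z 0.1217 slope [0.475 0.024] hsv [ 17. 112. 180.]
on/strip 459 [585.5 -94.1] [88.  49.5] 88.6 z 0.1305 slope [0.091 0.002] hsv [ 14. 113.  36.]
bench36 121 [504.9 589.9] [  7.2 126.6] 60.2 z 0.0366 slope [0.141 0.239] hsv [83. 16. 33.]
bench36 65 [ 490.2 -405.8] [10.5 57.5] 83.0 z 0.0349 slope [-0.039 -0.468] hsv [75. 31. 28.]
bench36 386 [ 463.6 -232. ] [48.2 88. ] 34.6 z 0.0366 slope [-0.    -0.002] hsv [ 87.  171.  131.5]
bench36 408 [257.4 258.5] [48.7 87.4] 46.6 z 0.0366 slope [0.011 0.025] hsv [112. 199. 168.]
bench36 384 [ 245.4 -275.2] [46.4 88.4] 12.2 z 0.0362 slope [-0.012 -0.005] hsv [ 87. 168. 162.]
bench36 43 [ 210.2 -433.8] [ 8.  64.3] 11.7 z 0.0385 slope [-1.042 -0.18 ] hsv [ 94. 201.  21.]
lidbench 1832 [ 486.4 -406. ] [142.2 203.2] 85.1 z 0.0084 slope [0.001 0.001] hsv [ 19.  96. 193.]
   26 [ 677.7 -142.4] [19.4 29.6] 89.2 0.0919
   20 [ 649.4 -134.1] [16.1 19.6] 89.4 0.0927
   19 [628.5 -56.9] [23.7 23.3] 16.1 0.0903
   10 [ 625.8 -182.3] [20.2  6.3] 9.6 0.0929
   9 [ 627.7 -197.9] [ 9.7 16.4] 89.0 0.0924
   317 [ 594.1 -192.9] [103.   91.7] 89.4 0.0924
   19 [563.6 -32.7] [19.6 42.5] 40.1 0.0894
   14 [ 557.  -101.4] [15.9 10.2] 89.4 0.0924
```

View pics/look.png

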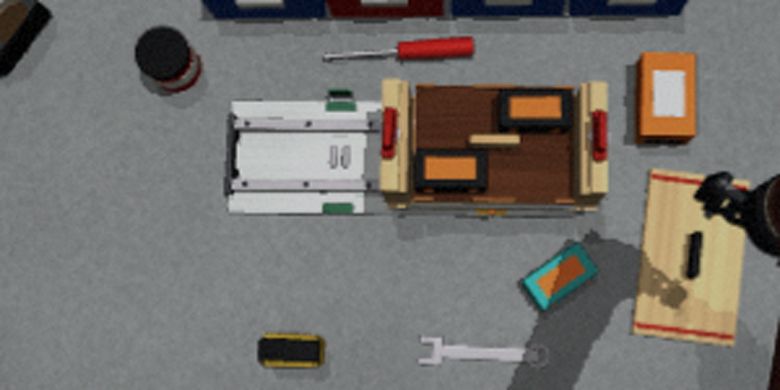

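The crop shows case A at (450,170) and case B at (536,107), flat in the two rows either side of the strip. No black case is left on the bench. The lid is at (692,255). Fetching the lid.

{"method": "step_arm", "body": {"deltas": [[[0,0,7],[0.0017,0.001,-0.03],0.3],[[0,0,14],[0.0017,0.001,-0.07],0.3],[[0,0,21],[0.0017,0.001,-0.11],0.3],[[0,0,27.8],[0.0017,0.001,-0.145],0.3],[[0,0,27.8],[0.0017,0.001,-0.18],0.3],[[0,0,27.8],[0.0017,0.001,-0.21],0.3],[[0,0,27.8],[0.0017,0.001,-0.226],0.3],[[0,0,27.8],[0.0017,0.001,-0.232],0.3]]}}

```text
clock: 20.77
ee_pos: [0.4897, -0.4043, 0.0091]
orientation: [-0.003, 0.064, 0.998, 0.001]
wrist_force: [0.3, -0.4, -0.1]
opening: 0.0598
grip_force: 0.0
```

{"method": "step_arm", "body": {"deltas": [[[0,0,0],[0,0,0],1],[[0,0,0],[0,0,0],1],[[0,0,0],[0,0,0],1],[[0,0,0],[0,0,0],1],[[0,0,0],[0,0,0],1],[[0,0,0],[0,0,0.01],1],[[0,0,0],[0,0,0.03],1],[[0,0,0],[0,0,0.06],1]]}}

```text
clock: 21.43
ee_pos: [0.4889, -0.4045, 0.0708]
orientation: [-0.003, 0.063, 0.998, 0.002]
wrist_force: [0.3, -0.7, -1.4]
opening: 0.0109
grip_force: 50.2
```

{"method": "step_arm", "body": {"deltas": [[[0,0,0],[0,0,0.03],1],[[0,0,0],[0,0,0.06],1],[[0,0,0],[0,0,0.09],1],[[0,0,0],[0,0,0.12],1],[[0,0,0],[0,0,0.15],1],[[0,0,-6],[0.005,0.01,0.17],1],[[0,0,-12],[0.015,0.025,0.18],1],[[0,0,-18],[0.025,0.045,0.18],1]]}}

```text
clock: 22.1
ee_pos: [0.5171, -0.3621, 0.2562]
orientation: [0.003, 0.223, 0.975, -0.001]
wrist_force: [-0.1, -0.2, -1.8]
opening: 0.0108
grip_force: 50.2
```

{"method": "step_arm", "body": {"deltas": [[[0,0,-7],[0.015,0.025,0],1],[[0,0,-14],[0.03,0.055,0],1],[[0,0,-21],[0.045,0.085,0],1],[[0,0,-28],[0.06,0.115,0],1],[[0,0,-35],[0.07,0.14,0],1],[[0,0,-42],[0.08,0.165,0],1],[[0,0,-49],[0.09,0.185,0],1],[[0,0,-56],[0.1,0.2,0],1]]}}

```text
clock: 22.77
ee_pos: [0.6164, -0.1567, 0.253]
orientation: [-0.001, 0.652, 0.758, 0.001]
wrist_force: [0.3, 1.1, -1.7]
opening: 0.0111
grip_force: 50.2
```

{"method": "step_arm", "body": {"deltas": [[[0,0,-6],[0.004,0.008,0],1],[[0,0,-9.8],[0.0065,0.0147,-0.01],1],[[0,0,-9.8],[0.0065,0.0147,-0.02],1],[[0,0,-9.8],[0.0065,0.0147,-0.02],1],[[0,0,-9.8],[0.0065,0.0147,-0.02],1]]}}

```text
clock: 23.18
ee_pos: [0.6217, -0.1467, 0.2315]
orientation: [-0.001, 0.713, 0.701, -0.001]
wrist_force: [0.1, -0.4, -1.4]
opening: 0.0109
grip_force: 50.2
```

```bash
python3 held.py .215 .243 2>/dev/null; python3 carr.py | grep -A3 boards
```

```text
ee [ 0.6217 -0.1467  0.2315] yawY -1.0094219016242647 tilt [-0.001  -0.0012]
top all [ 621.6 -143.4] [218.  133.4] 88.9 0.2256029079209647
plane slopes [0.0011 0.0029 0.2255]
scene all [ 624.3 -143.6] [219.5 138.2] 88.1 0.225082764989675
plane slopes [-0.0047  0.0037  0.2252]
boards 305 ((621.3662719726562, -146.57101440429688), (268.86273193359375, 134.72232055664062), 89.0106201171875) 0.14602160293292551
   62 [662.4 -21. ] [57.4 13. ] 0.5 0.1467
   57 [ 667.4 -273.7] [13.  38.5] 88.2 0.1463
   90 [575.2 -27.9] [30.5 37.5] 87.6 0.1456
--
boards 566 ((623.658447265625, -147.1681671142578), (268.6952819824219, 139.25169372558594), 88.99798583984375) 0.14274992988471974
   202 [665.6 -29. ] [30.7 59.5] 88.5 0.1422
   358 [ 621.7 -264.8] [ 32.9 139.1] 89.9 0.143
fin 65 ((626.4430541992188, -270.2090759277344), (50.9661979675293, 11.413140296936035), 2.7275760173797607) 0.17507204923987074
```

{"method": "step_arm", "body": {"deltas": [[[0,0,0],[0,-0.0033,0],1],[[0,0,0],[0,-0.0033,-0.02],1],[[0,0,0],[0,-0.0033,-0.04],1],[[0,0,0],[0,-0.0033,-0.055],1],[[0,0,0],[0,-0.0033,-0.065],1],[[0,0,0],[0,-0.0033,-0.071],1],[[0,0,0],[0,-0.0033,-0.075],1],[[0,0,0],[0,-0.0033,-0.077],1]]}}

```text
clock: 24.1
ee_pos: [0.6233, -0.1492, 0.1556]
orientation: [0.0, 0.714, 0.701, 0.0]
wrist_force: [0.1, -0.1, -2.0]
opening: 0.0109
grip_force: 50.2
```

{"method": "step_arm", "body": {"deltas": [[[0,0,0],[0,0,-0.001],1],[[0,0,0],[0,0,-0.002],1],[[0,0,0],[0,0,-0.003],1],[[0,0,0],[0,0,-0.003],1]]}}

```text
clock: 24.43
ee_pos: [0.6234, -0.1491, 0.153]
orientation: [0.0, 0.713, 0.701, 0.0]
wrist_force: [0.4, -0.8, -1.0]
opening: 0.0107
grip_force: 50.3
```

{"method": "step_arm", "body": {"deltas": [[[0,0,0],[0,0,-0.001],1],[[0,0,0],[0,0,-0.001],1],[[0,0,0],[0,0,-0.001],0.6],[[0,0,0],[0,0,-0.001],0.6],[[0,0,0],[0,0,0.01],0.6],[[0,0,0],[0,0,0.04],0.6],[[0,0,0],[0,0,0.08],0.6],[[0,0,0],[-0.02,0,0.1],0.6]]}}

```text
clock: 25.1
ee_pos: [0.6075, -0.1483, 0.2572]
orientation: [0.004, 0.713, 0.701, 0.004]
wrist_force: [1.0, -0.8, 0.9]
opening: 0.0337
grip_force: 0.0
```

{"method": "step_arm", "body": {"deltas": [[[0,0,-7],[-0.035,0,0],0.6],[[0,0,-14],[-0.07,0,0],0.6],[[0,0,-21],[-0.1,0,0],0.6],[[0,0,-28],[-0.1,0,0],0.6]]}}

```text
clock: 25.43
ee_pos: [0.4961, -0.1496, 0.253]
orientation: [-0.001, 0.864, 0.503, -0.003]
wrist_force: [-0.8, -0.5, -0.3]
opening: 0.0341
grip_force: 0.0
```

```bash
cat > lidl.py <<'E'
from h import *
import sys; sh=float(sys.argv[1]) if len(sys.argv)>1 else 0
for n in("top","scene"):
    im,d=capture(n); C=cloud(n,d); Z=C[...,2]; hsv=cv2.cvtColor(im,cv2.COLOR_BGR2HSV)
    reg=(d>0)&(abs(C[...,0]-.622)<.1)&(abs(C[...,1]+.146-sh)<.16)
    def R(m,nm):
        k,L,st,ce=cv2.connectedComponentsWithStats(m.astype(np.uint8))
        for i in range(1,k):
            if st[i,4]>20:
                Q=C[L==i]; q=cv2.minAreaRect((Q[:,:2]*1000).astype(np.float32)); A=np.c_[Q[:,:2]-Q[:,:2].mean(0),np.ones(len(Q))]; c=np.linalg.lstsq(A,Q[:,2],rcond=None)[0]
                print(n,nm,st[i,4],np.round(q[0],1),np.round(q[1],1),round(q[2],1),"z",np.round(np.median(Q[:,2]),4),"slope",np.round(c[:2],3))
    R(reg&(Z>.136)&(Z<.152),"lid+boards"); R(reg&(Z>.165)&(Z<.19),"fins/strip")
    red=reg&((hsv[...,0]<6)|(hsv[...,0]>174))&(hsv[...,1]>140); R(red&(Z<.153)&(Z>.13),"redline"); R(red&(Z>.16),"fin")
    cv2.imwrite(f"pics/l_{n}.png",im[100:250,200:425] if n=="top" else im[150:320,230:480])
a=cv2.imread("pics/l_top.png"); b=cv2.imread("pics/l_scene.png")
a=cv2.resize(a,(398,265),interpolation=cv2.INTER_CUBIC);b=cv2.resize(b,(398,271),interpolation=cv2.INTER_CUBIC)
cv2.imwrite("pics/l.png",np.vstack([a,b]))
E
python3 lidl.py
```

```text
top lid+boards 2203 [ 622.2 -146.3] [265.9 136.3] 88.8 z 0.1464 slope [0.003 0.001]
top fins/strip 55 [622.9 -23.6] [ 9.5 43.2] 85.3 z 0.18 slope [0.031 0.362]
top fins/strip 59 [ 618.4 -269.2] [ 9.8 42.9] 87.3 z 0.1798 slope [ 0.062 -0.182]
top redline 53 [624.7 -47.4] [124.4   3.5] 0.1 z 0.1473 slope [-0.005 -0.424]
top redline 38 [ 648.6 -243.6] [ 3.9 68.6] 89.0 z 0.1467 slope [0.007 0.462]
top fin 61 [622.8 -23.6] [10.7 43.1] 83.2 z 0.1796 slope [0.072 0.795]
top fin 49 [ 617.4 -267.7] [45.  8.] 2.0 z 0.1792 slope [ 0.12  -0.252]
top fin 153 [ 562.4 -160.9] [ 75.4 100.8] 75.6 z 0.5861 slope [-3.809  0.27 ]
scene lid+boards 3685 [ 624.7 -146.7] [268.  140.1] 89.3 z 0.1455 slope [-0.005  0.001]
scene fins/strip 77 [626.6 -23.9] [11.1 47.2] 87.4 z 0.1779 slope [-0.017  0.495]
scene fins/strip 116 [ 626.8 -146.8] [16.1 58.3] 1.2 z 0.1722 slope [-0.231  0.006]
scene fins/strip 73 [ 623.4 -269.5] [44.7 10.2] 0.0 z 0.1783 slope [-0.105  0.306]
scene redline 49 [625.3 -48.2] [  5.2 124.7] 88.8 z 0.1461 slope [-0.013 -0.825]
scene redline 54 [ 621.6 -244.3] [  3.9 119.6] 88.9 z 0.146 slope [-0.005 -0.523]
scene fin 141 [ 531.1 -159.4] [60. 18.] 89.8 z 0.5823 slope [-1.106  0.058]
scene fin 32 [ 535.  -122.5] [15.4 14. ] 84.3 z 0.5868 slope [-0.525  0.095]
scene fin 68 [628.1 -25.7] [ 7.9 44. ] 85.2 z 0.1766 slope [0.044 1.406]
scene fin 71 [ 623.3 -270.3] [ 8.7 44.6] 89.5 z 0.178 slope [-0.162  0.591]
```

View pics/l.png

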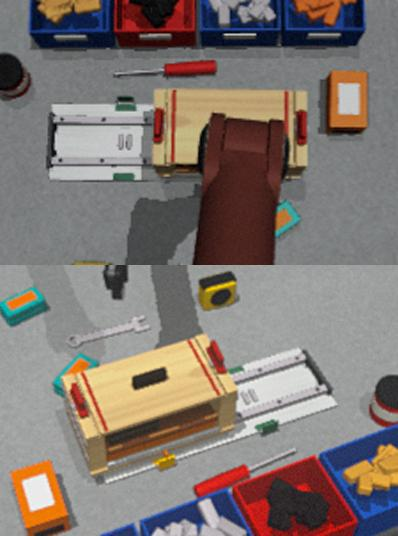

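The lid is seated flush, with its top at z = 0.146 and its red lines symmetric about the crate's middle. Both fins still lie along the end boards. Now button b.

{"method": "step_arm", "body": {"deltas": [[[0,0,-7],[0.015,0.016,0],0.6],[[0,0,-14],[0.03,0.032,0],0.6],[[0,0,-21],[0.045,0.048,0],0.6],[[0,0,-28],[0.06,0.064,0],0.6],[[0,0,-35],[0.075,0.08,0],0.6],[[0,0,-42],[0.09,0.095,0],0.6],[[0,0,-49],[0.105,0.11,0],0.6],[[0,0,-56],[0.1216,0.1259,0],0.6]]}}

```text
clock: 26.2
ee_pos: [0.6265, -0.0217, 0.2528]
orientation: [-0.0, 0.999, 0.043, 0.001]
wrist_force: [0.6, -1.2, -0.8]
opening: 0.0341
grip_force: 0.0
```

{"method": "step_arm", "body": {"deltas": [[[0,0,-7],[0,0,-0.01],0.6],[[0,0,-9.6],[0,0,-0.03],0.6],[[0,0,-9.6],[0,0,-0.055],0.6],[[0,0,-9.6],[0,0,-0.075],0.6],[[0,0,-9.6],[0,0,-0.088],0.6],[[0,0,-9.6],[0,0,-0.092],0.6],[[0,0,-9.6],[0,0,-0.093],0.6],[[0,0,-9.6],[0,0,-0.093],0.6]]}}

```text
clock: 26.87
ee_pos: [0.6258, -0.0228, 0.16]
orientation: [-0.0, 0.999, -0.04, 0.001]
wrist_force: [0.1, 0.3, -0.3]
opening: 0.0343
grip_force: 0.0
```

{"method": "step_arm", "body": {"deltas": [[[0,0,0],[0,0,0],1],[[0,0,0],[0,0,0],1],[[0,0,0],[0,0,0],1],[[0,0,0],[0,0,0],1],[[0,0,0],[0,0,0],1]], "force": 30}}

```text
clock: 27.28
ee_pos: [0.6256, -0.0236, 0.1609]
orientation: [0.0, 0.999, -0.041, 0.002]
wrist_force: [-0.3, -2.0, 5.3]
opening: 0.0091
grip_force: 34.8
```

{"method": "step_arm", "body": {"deltas": [[[0,0,0],[0,0,0.001],1],[[0,0,6],[0,0,0.001],1],[[0,0,12],[0,0,0.001],1],[[0,0,18],[0,0,0.001],1],[[0,0,24],[0,0,0.001],1],[[0,0,30],[0,0,0.001],1],[[0,0,36],[0,0,0.001],1],[[0,0,42],[0,0,0.001],1]]}}

```text
clock: 27.95
ee_pos: [0.6253, -0.0228, 0.161]
orientation: [-0.0, 0.947, 0.322, 0.001]
wrist_force: [0.9, -1.2, 1.1]
opening: 0.0093
grip_force: 34.5
```

{"method": "step_arm", "body": {"deltas": [[[0,0,6],[0,0,0],1],[[0,0,12],[0,0,0],1],[[0,0,18],[0,0,0],1],[[0,0,24],[0,0,0],1],[[0,0,30],[0,0,0],1],[[0,0,36],[0,0,0],1],[[0,0,42],[0,0,0],1],[[0,0,47],[0,0,0],1]]}}

```text
clock: 28.62
ee_pos: [0.6244, -0.0223, 0.161]
orientation: [-0.001, 0.739, 0.673, 0.0]
wrist_force: [-0.7, -0.1, 3.0]
opening: 0.0087
grip_force: 34.7
```

{"method": "step_arm", "body": {"deltas": [[[0,0,5],[0,0,0],1],[[0,0,5],[0,0,0],1],[[0,0,5],[0,0,0],0.6],[[0,0,5],[0,0,0],0.6],[[0,0,5],[0,0,0.02],0.6],[[0,0,5],[0,0,0.05],0.6],[[0,0,5],[0,0,0.08],0.6],[[0,0,0],[0,-0.03,0.092],0.6]]}}

```text
clock: 29.28
ee_pos: [0.6264, -0.0437, 0.2569]
orientation: [-0.001, 0.738, 0.675, 0.005]
wrist_force: [0.2, 0.7, 0.5]
opening: 0.0338
grip_force: 0.0
```

{"method": "step_arm", "body": {"deltas": [[[0,0,-7],[0,-0.025,0],0.6],[[0,0,-14],[0,-0.05,0],0.6],[[0,0,-21],[0,-0.08,0],0.6],[[0,0,-28],[0,-0.11,0],0.6],[[0,0,-35],[0,-0.14,0],0.6],[[0,0,-42],[-0.002,-0.17,0],0.6],[[0,0,-49],[-0.004,-0.2,0],0.6],[[0,0,-56],[-0.0046,-0.2158,0],0.6]]}}

```text
clock: 29.95
ee_pos: [0.6183, -0.2746, 0.2515]
orientation: [0.002, 0.971, 0.239, -0.002]
wrist_force: [-1.0, -0.5, -1.2]
opening: 0.0342
grip_force: 0.0
```

{"method": "step_arm", "body": {"deltas": [[[0,0,-7],[0,0,0],0.6],[[0,0,-14],[0,0,0],0.6],[[0,0,-21],[0,0,0],0.6],[[0,0,-28],[0,0,-0.02],0.6],[[0,0,-30.8],[0,0,-0.04],0.6],[[0,0,-30.8],[0,0,-0.05],0.6],[[0,0,-30.8],[0,0,-0.05],0.6]]}}

```text
clock: 30.53
ee_pos: [0.6181, -0.268, 0.1989]
orientation: [-0.001, 1.0, -0.021, -0.003]
wrist_force: [0.1, -0.6, 1.2]
opening: 0.0339
grip_force: 0.0
```

```bash
python3 - <<'E'
from h import *
s=read_state();print(s["ee_pos"],s["joints"])
E
python3 lidl.py | grep -v redl; python3 -c "
import cv2;im=cv2.imread('pics/l_scene.png');cv2.imwrite('pics/ls.png',cv2.resize(im,None,fx=3,fy=3,interpolation=cv2.INTER_CUBIC))"
```

```text
[ 0.6181222  -0.267952    0.19887311] [ 0.39982318  0.68533884 -0.04309751  1.38021261  0.03101872  1.08397571
 -1.26066796]
top lid+boards 2806 [ 621.8 -133.3] [241.4 136.1] 88.6 z 0.1466 slope [ 0.001 -0.001]
top fins/strip 58 [622.5 -23.4] [42.2  8.2] 87.7 z 0.1806 slope [ 0.804 -0.005]
top fins/strip 81 [ 622.5 -144.5] [56.9 11.4] 88.8 z 0.1739 slope [ 0.142 -0.017]
top fin 1916 [ 580.  -254.8] [ 82.3 150.1] 69.4 z 0.5628 slope [-0.461  0.102]
top fin 64 [622.2 -23.4] [42.3  8.5] 89.0 z 0.1801 slope [1.313 0.014]
scene lid+boards 3610 [ 624.4 -145.5] [268.  139.5] 89.1 z 0.1455 slope [-0.005  0.002]
scene fins/strip 92 [628.1 -22.8] [11.  43.4] 1.1 z 0.1777 slope [-0.554  0.039]
scene fins/strip 111 [ 627.1 -144.9] [58.4 14.5] 88.7 z 0.1724 slope [-0.133  0.018]
scene fins/strip 72 [ 622.2 -269. ] [44.1 10. ] 0.5 z 0.1794 slope [-0.092  0.489]
scene fin 544 [ 577.6 -231.6] [ 39.  123.4] 72.9 z 0.5782 slope [-0.557 -0.213]
scene fin 361 [ 561.  -265.4] [34.3 93.4] 64.7 z 0.5748 slope [-0.238  0.67 ]
scene fin 124 [ 619.2 -270.1] [50.9 27.7] 69.4 z 0.5437 slope [ 0.013 -0.029]
scene fin 104 [628.2 -24.5] [11.  40.1] 1.1 z 0.1761 slope [-0.929  0.059]
scene fin 64 [ 623.8 -269.7] [40.8  8.3] 0.1 z 0.1788 slope [-0.129  0.961]
```

View pics/ls.png

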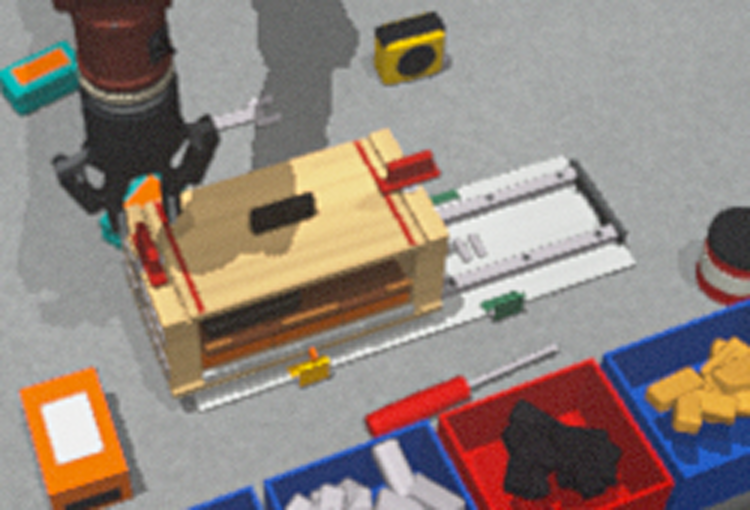

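Button b is square across, at (410,170) in the crop. The gripper is over button a at (150,255).

{"method": "step_arm", "body": {"deltas": [[[0,0,0],[0,0,-0.015],0.6],[[0,0,0],[0,0,-0.03],0.6],[[0,0,0],[0,0,-0.038],0.6],[[0,0,0],[0,0,-0.042],0.6],[[0,0,0],[0,0,-0.042],1],[[0,0,0],[0,0,-0.042],1],[[0,0,0],[0,0,-0.042],1],[[0,0,0],[0,0,-0.042],1]]}}

```text
clock: 31.3
ee_pos: [0.6206, -0.2696, 0.1615]
orientation: [0.001, 1.0, -0.021, 0.001]
wrist_force: [-0.0, -0.5, -0.1]
opening: 0.0094
grip_force: 35.2
```

{"method": "step_arm", "body": {"deltas": [[[0,0,0],[0,0,0],1],[[0,0,6],[0,0,0],1],[[0,0,12],[0,0,0],1],[[0,0,18],[0,0,0],1],[[0,0,24],[0,0,0],1],[[0,0,30],[0,0,0],1],[[0,0,36],[0,0,0],1],[[0,0,42],[0,0,0],1]]}}

```text
clock: 31.97
ee_pos: [0.6203, -0.2688, 0.1615]
orientation: [0.0, 0.94, 0.341, 0.0]
wrist_force: [-0.4, 0.6, 1.7]
opening: 0.0093
grip_force: 35.4
```

{"method": "step_arm", "body": {"deltas": [[[0,0,6],[0,0,0],1],[[0,0,12],[0,0,0],1],[[0,0,18],[0,0,0],1],[[0,0,24],[0,0,0],1],[[0,0,30],[0,0,0],1],[[0,0,36],[0,0,0],1],[[0,0,42],[0,0,0],1],[[0,0,48],[0,0,0],1]]}}

```text
clock: 32.63
ee_pos: [0.6195, -0.2684, 0.1615]
orientation: [-0.001, 0.72, 0.694, -0.0]
wrist_force: [-1.7, 0.8, 1.7]
opening: 0.0095
grip_force: 35.6
```

{"method": "step_arm", "body": {"deltas": [[[0,0,2],[0,0,0],1],[[0,0,2],[0,0,0],1],[[0,0,2],[0,0,0],0.6],[[0,0,2],[0,0,0],0.6],[[0,0,2],[0,0,0.02],0.6],[[0,0,2],[0,0,0.05],0.6],[[0,0,2],[-0.02,0,0.08],0.6],[[0,0,2],[-0.06,-0.01,0.08],0.8]]}}

```text
clock: 33.3
ee_pos: [0.5679, -0.275, 0.2468]
orientation: [0.006, 0.708, 0.707, 0.006]
wrist_force: [0.6, 0.4, 1.4]
opening: 0.0233
grip_force: 0.0
```

{"method": "step_arm", "body": {"deltas": [[[0,0,-0.6],[0.005,-0.025,0],1],[[0,0,-0.6],[0.0154,-0.0456,0],1],[[0,0,-0.6],[0.0154,-0.0456,-0.03],1],[[0,0,-0.6],[0.0154,-0.0456,-0.06],1],[[0,0,-0.6],[0.0154,-0.0456,-0.09],1],[[0,0,-0.6],[0.0154,-0.0456,-0.11],1],[[0,0,-0.6],[0.0154,-0.0456,-0.118],1],[[0,0,-0.6],[0.0154,-0.0456,-0.118],1]]}}

```text
clock: 33.97
ee_pos: [0.5742, -0.3243, 0.12]
orientation: [-0.002, 0.714, 0.701, -0.001]
wrist_force: [0.1, 0.1, 0.3]
opening: 0.0001
grip_force: 0.0
```

```bash
python3 lidl.py ; python3 -c "
import cv2;im=cv2.imread('pics/l_scene.png');cv2.imwrite('pics/ls2.png',cv2.resize(im,None,fx=3,fy=3,interpolation=cv2.INTER_CUBIC))"
```

```text
top lid+boards 3467 [ 622.1 -145.8] [266.5 135.6] 88.8 z 0.1464 slope [0.001 0.001]
top fins/strip 59 [622.6 -23.2] [42.2  9. ] 88.2 z 0.1801 slope [0.874 0.022]
top fins/strip 82 [ 621.9 -144.5] [56.9 11.2] 89.2 z 0.1743 slope [0.11  0.005]
top fins/strip 58 [ 617.8 -268. ] [ 8.9 42.8] 0.3 z 0.1798 slope [0.972 0.002]
top redline 30 [660.3 -47.3] [ 3.4 52.4] 89.9 z 0.1457 slope [-0.039  0.004]
top fin 377 [ 567.2 -295.6] [28.1 92.3] 83.1 z 0.4823 slope [-0.508 -0.547]
top fin 62 [622.7 -24.3] [ 9.4 44.6] 0.6 z 0.18 slope [0.828 0.075]
top fin 62 [ 617.8 -270.6] [ 8.8 48. ] 0.6 z 0.1796 slope [1.284 0.13 ]
scene lid+boards 3687 [ 625.5 -150.8] [292.9 137.3] 88.6 z 0.1455 slope [-0.006  0.001]
scene fins/strip 93 [626.9 -23.5] [12.8 44.6] 0.3 z 0.177 slope [-0.594  0.053]
scene fins/strip 113 [ 626.8 -144.8] [15.7 60.8] 2.3 z 0.1719 slope [-0.161 -0.018]
scene fins/strip 108 [ 622.7 -268.4] [13.2 43.5] 1.3 z 0.1775 slope [-0.613  0.005]
scene redline 26 [657.3 -48.1] [ 4.9 57.6] 89.2 z 0.1458 slope [-0.027 -1.223]
scene redline 28 [ 653.8 -244. ] [ 4.1 56.2] 88.6 z 0.1464 slope [-0.054 -0.502]
scene fin 68 [ 548.7 -299.9] [13.5 53.6] 86.3 z 0.5008 slope [-0.743 -0.441]
scene fin 43 [ 552.8 -287. ] [26.7 17.9] 20.7 z 0.4869 slope [-0.071 -0.194]
scene fin 100 [627.3 -26. ] [41.8 13.1] 89.4 z 0.1748 slope [-1.038  0.034]
scene fin 121 [ 623.4 -269. ] [14.6 42.1] 1.3 z 0.1759 slope [-1.044  0.007]
```

View pics/ls2.png

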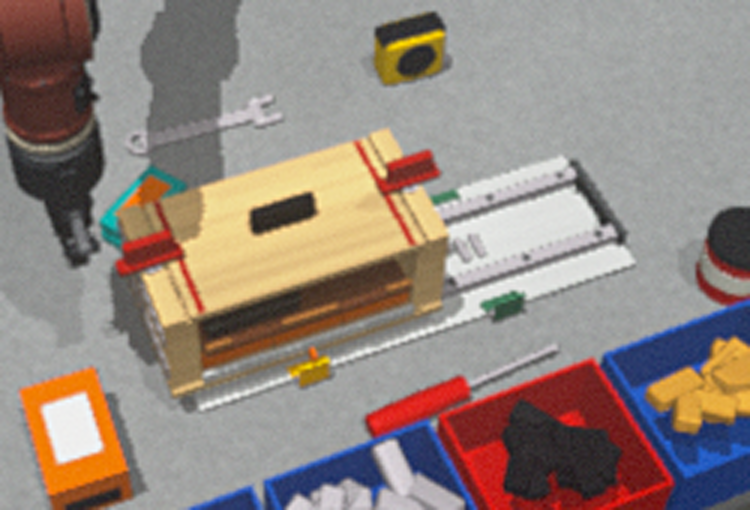

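Both buttons are square across, at (150,250) and (410,170) in the crop, and the closed fingers stand behind the trailing face at (80,245). Now the slow push.

{"method": "step_arm", "body": {"deltas": [[[0,0,0],[0,0.01,0],1],[[0,0,0],[0,0.018,0],1],[[0,0,0],[0,0.024,0],1],[[0,0,0],[0,0.028,0],1],[[0,0,0],[0,0.031,0],1],[[0,0,0],[0,0.033,0],1],[[0,0,0],[0,0.035,0],1],[[0,0,0],[0,0.036,0],1]]}}

```text
clock: 34.73
ee_pos: [0.5751, -0.2896, 0.1228]
orientation: [0.001, 0.714, 0.7, -0.001]
wrist_force: [-2.8, -2.9, 1.8]
opening: 0.0
grip_force: 1.7
```

{"method": "step_arm", "body": {"deltas": [[[0,0,0],[0,0.001,0],1],[[0,0,0],[0,0.002,0],1],[[0,0,0],[0,0.003,0],1],[[0,0,0],[0,0.005,0],1],[[0,0,0],[0,0.007,0],1],[[0,0,0],[0,0.009,0],1],[[0,0,0],[0,0.011,0],1],[[0,0,0],[0,0.013,0],1]]}}

```text
clock: 35.4
ee_pos: [0.575, -0.2888, 0.123]
orientation: [0.008, 0.716, 0.698, -0.005]
wrist_force: [0.5, -19.7, -1.1]
opening: 0.0001
grip_force: 9.7
```

{"method": "step_arm", "body": {"deltas": [[[0,0,0],[0,0.001,0],1],[[0,0,0],[0,0.002,0],1],[[0,0,0],[0,0.003,0],1],[[0,0,0],[0,0.004,0],1],[[0,0,0],[0,0.005,0],1],[[0,0,0],[0,0.006,0],1],[[0,0,0],[0,0.007,0],1],[[0,0,0],[0,0.008,0],1]]}}

```text
clock: 36.07
ee_pos: [0.5755, -0.2673, 0.1226]
orientation: [0.0, 0.713, 0.701, 0.0]
wrist_force: [-2.3, -1.8, 3.8]
opening: -0.0001
grip_force: 1.0
```

{"method": "step_arm", "body": {"deltas": [[[0,0,0],[0,0.003,0],1],[[0,0,0],[0.0002,0.008,0],1],[[0,0,0],[0.0003,0.015,0],1],[[0,0,0],[0.0005,0.023,0],1],[[0,0,0],[0.0006,0.031,0],1],[[0,0,0],[0.0008,0.039,0],1],[[0,0,0],[0.001,0.047,0],1],[[0,0,0],[0.001,0.055,0],1]]}}

```text
clock: 36.73
ee_pos: [0.5767, -0.211, 0.1226]
orientation: [-0.0, 0.713, 0.701, 0.0]
wrist_force: [-1.5, -2.0, 4.8]
opening: -0.0001
grip_force: 1.3
```

{"method": "step_arm", "body": {"deltas": [[[0,0,0],[0.0002,0.008,0],1],[[0,0,0],[0.0003,0.016,0],1],[[0,0,0],[0.0005,0.024,0],1],[[0,0,0],[0.0006,0.032,0],1],[[0,0,0],[0.0008,0.04,0],1],[[0,0,0],[0.001,0.048,0],1],[[0,0,0],[0.001,0.056,0],1],[[0,0,0],[0.0012,0.064,0],1]]}}

```text
clock: 37.4
ee_pos: [0.5779, -0.1477, 0.1225]
orientation: [0.0, 0.713, 0.701, 0.0]
wrist_force: [-1.1, -2.2, 4.3]
opening: 0.0001
grip_force: 1.4
```

{"method": "step_arm", "body": {"deltas": [[[0,0,0],[0.0002,0.008,0],1],[[0,0,0],[0.0003,0.015,0],1],[[0,0,0],[0.0005,0.021,0],1],[[0,0,0],[0.0006,0.026,0],1],[[0,0,0],[0.0007,0.03,0],1],[[0,0,0],[0.0007,0.034,0],1],[[0,0,0],[0.0008,0.037,0],1],[[0,0,0],[0.0008,0.039,0],1]]}}

```text
clock: 38.07
ee_pos: [0.578, -0.1091, 0.1221]
orientation: [-0.001, 0.713, 0.701, -0.0]
wrist_force: [-0.5, -1.7, 0.8]
opening: -0.0002
grip_force: 0.6
```

{"method": "step_arm", "body": {"deltas": [[[0,0,0],[0,0.002,0],1],[[0,0,0],[0,0.004,0],1],[[0,0,0],[0,0.006,0],1],[[0,0,0],[0,0.008,0],1],[[0,0,0],[0,0.01,0],1],[[0,0,0],[0,0.012,0],1],[[0,0,0],[0,0.014,0],1],[[0,0,0],[0,0.016,0],1]]}}

```text
clock: 38.73
ee_pos: [0.5779, -0.105, 0.1223]
orientation: [0.005, 0.716, 0.698, -0.006]
wrist_force: [0.2, -18.7, 1.6]
opening: 0.0
grip_force: 8.9
```

{"method": "step_arm", "body": {"deltas": [[[0,0,0],[0,0.001,0],1],[[0,0,0],[0,0.002,0],1],[[0,0,0],[0,0.002,0],1]]}}

```text
clock: 38.98
ee_pos: [0.5779, -0.105, 0.1223]
orientation: [0.006, 0.717, 0.697, -0.007]
wrist_force: [-1.5, -18.7, 1.8]
opening: -0.0002
grip_force: 9.1
```

```bash
python3 lidl.py .2 | grep -v redl; python3 -c "
import cv2;im=cv2.imread('pics/l_scene.png');cv2.imwrite('pics/ls3.png',cv2.resize(im,None,fx=3,fy=3,interpolation=cv2.INTER_CUBIC))"
```

```text
top lid+boards 2714 [626.1  58.1] [232.5 133.8] 89.8 z 0.1468 slope [ 0.002 -0.002]
top fins/strip 61 [626.8 161.9] [42.5  9.9] 89.4 z 0.1806 slope [0.471 0.015]
top fins/strip 92 [626.1  39.7] [60.3 12.1] 88.7 z 0.174 slope [0.294 0.005]
top fin 578 [565.6 -83.6] [88.9 50.4] 5.5 z 0.4858 slope [-0.786 -0.33 ]
top fin 74 [626.8 161.9] [42.5  9.9] 89.4 z 0.1792 slope [1.051 0.077]
scene lid+boards 3253 [628.2  37.2] [272.  138.4] 88.8 z 0.1454 slope [-0.005  0.001]
scene fins/strip 79 [632.2 160.1] [41.9 13.2] 87.9 z 0.1773 slope [-0.508  0.07 ]
scene fins/strip 107 [630.9  39.6] [61.1 15.2] 85.8 z 0.1718 slope [-0.199  0.041]
scene fins/strip 94 [626.1 -83.6] [12.6 44.2] 2.2 z 0.1761 slope [-0.538  0.006]
scene fin 65 [537.1 -95. ] [29.2 21.2] 2.6 z 0.5177 slope [-0.807 -0.55 ]
scene fin 49 [560.7 -71. ] [37.8 12.1] 12.1 z 0.4879 slope [-0.31  -0.154]
scene fin 47 [567.8 -95.9] [24.1 19. ] 13.7 z 0.4905 slope [-0.773 -0.283]
scene fin 54 [591.5 -91.2] [25.6 30.3] 59.9 z 0.4628 slope [-0.406 -0.172]
scene fin 94 [631.8 161.8] [12.3 45.3] 1.4 z 0.1753 slope [-0.836  0.022]
scene fin 109 [627.  -85.8] [21.3 40.1] 17.6 z 0.175 slope [-0.348 -0.025]
```

View pics/ls3.png

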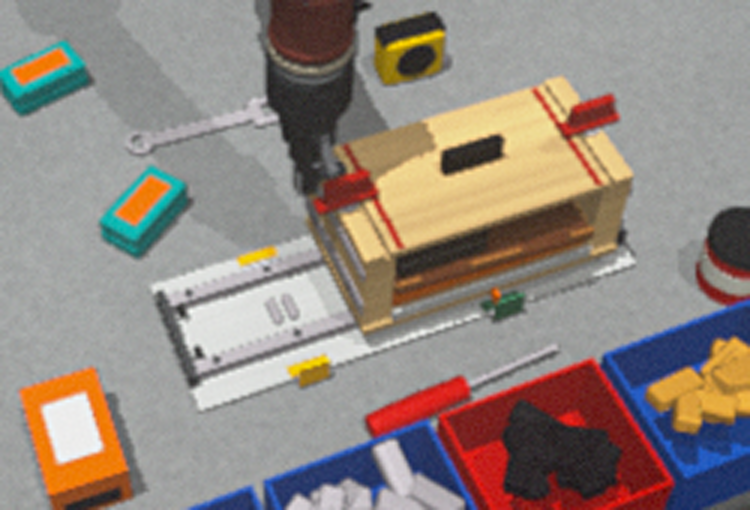

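The carrier is at about 0.185, against the near edge of the green detent, and the load and lid are intact. The orange pointer at (495,295) in the crop is just short of the green mark at (508,305). Easing it over.

{"method": "step_arm", "body": {"deltas": [[[0,0,0],[0,0.001,0],1],[[0,0,0],[0,0.001,0],1],[[0,0,0],[0,0.002,0],1],[[0,0,0],[0,0.002,0],1],[[0,0,0],[0,0.003,0],1],[[0,0,0],[0,0.003,0],1]]}}

```text
clock: 39.58
ee_pos: [0.5783, -0.091, 0.1222]
orientation: [0.0, 0.715, 0.699, -0.001]
wrist_force: [-0.2, -0.1, -0.9]
opening: 0.0001
grip_force: 0.1
```

{"method": "step_arm", "body": {"deltas": [[[0,0,0],[0,-0.01,0],1],[[0,0,0],[0,-0.03,0],1],[[0,0,0],[-0.01,-0.06,0],1],[[0,0,0],[-0.03,-0.08,0.03],1],[[0,0,0],[-0.06,-0.08,0.06],1],[[0,0,0],[-0.08,-0.08,0.1],1],[[0,0,0],[-0.08,-0.08,0.12],1],[[0,0,0],[-0.08,-0.08,0.12],1]]}}

```text
clock: 40.25
ee_pos: [0.501, -0.1682, 0.2481]
orientation: [0.005, 0.713, 0.701, 0.003]
wrist_force: [1.6, -0.3, 0.0]
opening: 0.0001
grip_force: 0.0
```

```bash
python3 lidl.py .2
python3 - <<'E'
import cv2
im=cv2.imread('pics/l_scene.png');cv2.imwrite('pics/ls4.png',cv2.resize(im,None,fx=3,fy=3,interpolation=cv2.INTER_CUBIC))
from station import read_state; s=read_state(); print(s["ee_pos"],s["wrist_force"])
E
```

```text
top lid+boards 3416 [626.2  55.6] [268.4 136. ] 88.7 z 0.1466 slope [0.001 0.002]
top fins/strip 63 [626.8 178. ] [45.   9.5] 88.5 z 0.1802 slope [ 0.685 -0.001]
top fins/strip 88 [626.   54.5] [59.4 12.1] 89.8 z 0.1742 slope [0.266 0.031]
top fins/strip 60 [621.9 -68.5] [ 9.6 41.7] 0.3 z 0.1798 slope [0.572 0.032]
top redline 32 [666.2 153. ] [54.2  4.1] 1.3 z 0.1477 slope [ 0.    -0.087]
top redline 35 [593.4 154.1] [53.   4.7] 2.6 z 0.1471 slope [-0.015 -0.167]
top redline 26 [590.1 -41.3] [49.3  3.3] 0.2 z 0.1468 slope [-0.019 -0.228]
top fin 75 [626.8 177.4] [43.7  9.5] 88.5 z 0.1787 slope [1.315 0.035]
top fin 67 [621.8 -68.1] [ 9.8 42.6] 0.3 z 0.1792 slope [1.126 0.002]
scene lid+boards 3324 [628.9  53.5] [270.  138.6] 88.7 z 0.1454 slope [-0.005  0.001]
scene fins/strip 85 [630.  176.4] [14.6 43.2] 0.5 z 0.1763 slope [-0.197 -0.018]
scene fins/strip 106 [630.1  55. ] [15.3 60.3] 1.4 z 0.1719 slope [-0.168  0.009]
scene fins/strip 94 [626.6 -69.7] [42.1 13.7] 86.1 z 0.1772 slope [-0.581  0.049]
scene redline 26 [659.1 -44.3] [ 4.3 56.4] 88.8 z 0.1467 slope [-0.044 -0.985]
scene fin 94 [631.8 176.2] [13.4 42.6] 6.3 z 0.1743 slope [-0.679 -0.023]
scene fin 107 [628.5 -69.3] [12.4 43.1] 1.8 z 0.1752 slope [-0.917  0.055]
[ 0.49916948 -0.16794473  0.24357481] [ 0.13329199  0.38078125 -0.8064862 ]
```

View pics/ls4.png

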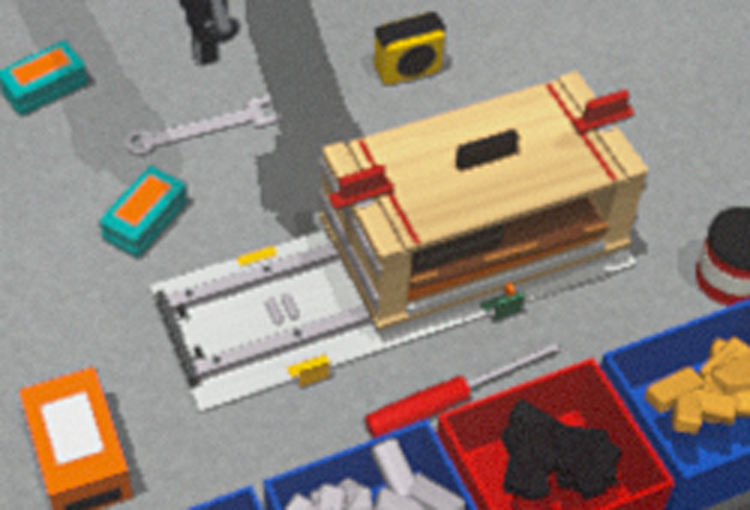

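The carrier has moved about 0.200 to 0.202. Its orange pointer at (509,289) in the crop lines up with the green mark, the lid is seated, both buttons are across, and the arm is clear.

```bash
python3 -c "from station import sign_off; print(sign_off())"
```

```text
the job is handed in; nothing more can be done
None
```

I handed in the finished job at about 40 s of the 210 s allowed. The sheet, both cases and the lid are in place, both turnbuttons are across, and the carrier is in the green detent by its pointer and a measured travel of about 0.200 m; the judge's result was not shown.

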